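# Level the projection-screen stands and wedge the post tight

### The job

The two stands for the projection screen must stand level: press the button on top of the taller one and collapse its post by one hole, to the next hole only, so that the button pops out again and the post is locked at the other's height. Then drive that stand's wedge fully home, until it stops advancing, using the hammer and not your hand, and lay the hammer back on the rubber mat. Leave the other stand as it is set and do not disturb anything else on the table.

Things in the scene. Friction and masses are not known exactly. Their poses are not given: they have to be found in the camera images.
- tall_stand: Fixed stand whose head starts higher (the one to lower). Origin on its axis at the table surface, z up. mm: steel foot 120 (x) x 110 (y) x 10; upright aluminium tube 36 square, 150 tall, three latch holes 30 apart in its -x face; black collar round its top: z 118 to 152, y -26 to 26, x -45 to 26, a steel wedge through it along y. A steel inner tube with a black head slides in it.
- tall_post (a joint): How far its inner tube is lowered, m: 0 upper hole (start), 0.030 next, 0.060 last. Slides stiffly (push down 10 to 14 N, more if fast; stays where left). A sprung pin locks it in a hole with 1 mm play either way; between holes the pin rides inside the tube wall and snaps out by itself at the next hole if nothing presses the button.
- tall_head (a point): Centre of the top face of its black head (mm: 40 in x, 76 in y, 25 high, along the stand's axes), z = 240 minus the lowering. The flat shoulders at y 14 to 38 and -38 to -14 either side of the button can be pushed down without pressing the button.
- tall_button_top (a point): Centre of the top of the round grey button (radius 11 mm) in the middle of the head; it stands 12 mm above the head when out, 2 mm when fully pressed.
- tall_button (a joint): How far the button is pressed, m: 0 out (pin locked in a hole), 0.010 fully in. Spring 2 N rising to 6 N. From 0.009 the pin is withdrawn and pushing on moves button and inner tube down together. While the pin is between holes the button stays down when let go; it pops out when the pin snaps into a hole.
- tall_wedge (a joint): How far the wedge is driven in, m, along the stand's +y; starts at 0 to 0.012; 0.024 is fully home against its stop. Resists with 5 to 8 N, more if fast; stays where left.
- tall_wedge_end (a point): The steel wedge, mm: 80 long (y), 20 high, 20 thick at its -y end tapering to 10. This point is the centre of its thick flat end face (20 x 20, looks to the stand's -y), at x -26, y -70 plus the wedge's travel, z 135 of the stand: 20 proud of the collar when home. Axes as the stand's.
- low_stand: The other stand, same build and sizes, already set: its head starts 30 mm lower than the tall one's and its wedge is home. Origin on its axis at the table surface, z up.
- low_post (a joint): Lowering of the other stand's inner tube, m; 0.030 from the start, to be left so.
- low_head (a point): Centre of the top face of the other stand's head, 210 mm above the table.
- low_button (a joint): Press of the other stand's button, m; 0 = out, as at the start.
- low_wedge (a joint): Travel of the other stand's wedge, m; 0.024 = home, as at the start.
- mat: grey rubber mat lying on the table, fixed, 200 (x) x 170 (y) x 4 thick. Origin at the centre of its underside.
- hammer: Mallet lying level on the mat, 0.25 to 0.4 kg, handle along its x. Origin on its underside. mm: handle 24 wide (y), 22 high, x -74 to 54, centre line 18 above the underside; rubber head: cylinder radius 18, axis along y, y -42 to 42 (both ends are striking faces), centre at x 70, z 18; wooden butt 30 wide, 36 high, x -91 to -69.
- hammer_grip (a point): point on the handle's centre line, 70 from the head's centre, 18 above the hammer's underside.
- ink_bottle: white ink bottle, radius 28, 160 tall (mm); bystander, origin at the centre of its underside
- cleaner: grey bottle, radius 30, 190 tall (mm); bystander, origin at the centre of its underside
- air_can: aluminium spray can with paper label, radius 26, 170 tall (mm); bystander, origin at the centre of its underside
- tape_roll: cardboard ring lying flat, outer radius 45, 25 tall (mm); bystander, origin at the centre of its underside
- lens: black stepped lens barrel, radius 26, 52 tall (mm); bystander, origin at the centre of its underside
- driver_box: aluminium power supply box 150 x 60 x 35 (mm); bystander, origin at the centre of its underside
- screwdriver: screwdriver with black handle of radius 13 at its -x end, lying along its x, about 200 long (mm); bystander, origin at the centre of its underside
- star_knob: black star knob, radius 23, 22 tall with a stud of radius 5 up to 42 (mm); bystander, origin at the centre of its underside

How it is judged:
By the outcome, as a careful person would: the job done as asked, in the order asked, and still so for the second after the job is handed in, with the robot touching nothing.
It also fails if it takes over 58 s, if anything falls off the work surface, if the arm or the gripper's body presses on something with over 40 N, if the wrist force passes 120 N, or if a joint passes its speed limit or range.

### The arm

A 6-joint arm with a two-finger parallel gripper is mounted at the origin on the work surface. World frame = base frame: x ahead of the robot, y to its left, z up, the work surface at z = 0. Lengths are in m, angles in degrees, forces in N, time in s.
With the tool pointing down it reaches from about 0.25 to 0.8 m from the base axis. Payload 8.5 kg.
Tool frame: the origin (TCP) lies midway between the tips of the shut fingers; the grasp point (between the pads) lies 19 mm behind it; z points along the fingers, y is the direction in which the jaws open and shut (so a half turn about z gives the same grasp; the last joint's range is limited). The gripper opens to 85 mm and grips with 20 to 120 N. Pads are 22 mm wide; open, the fingers measure 114 mm over their backs; the gripper's body (76 mm by 85 mm) begins 54 mm behind the grasp point. The pads swing forward as they close: fully open they stand 13 mm farther back than shut.
Start: joints at [69.271, 13.648, -0.773, 75.585, 0, 90], TCP at [0.186, 0.491, 0.231] pointing down, gripper open.
Joint ranges: [-152.45, 152.45], [-59.26, 108.67], [-65.41, 83.53], [-104.44, 129.93], [-82.83, 76.93], [-180, 180]. Speed limits (degrees/s): [127.2, 127.2, 159.86, 180, 180, 180].

### API

Orientations are given as [roll, pitch, yaw] about the fixed x, y, z axes, in that order (R = Rz(yaw) Ry(pitch) Rx(roll)).
In Python, from workcell import read_state, grab_frame, camera_params, sign_off, recognise, masks_of gives the robot as it stands.
- The arm moves only by the tool jog_arm, never from a script. Its argument "steps" is a list of rows, each an object of numbers: "dx", "dy", "dz": the shift along the tool's x, y, z in mm; "rx", "ry", "rz": the turn, a rotation vector about the tool's x, y, z in degrees; "hand": the opening, from 0 (shut) to 1 (fully open). In form: [{"dx": .., "dy": .., "dz": .., "rx": .., "ry": .., "rz": .., "hand": ..}, ...]. A call has exactly 10 rows; each row shifts and turns the commanded pose from where the row before left it, along the tool's axes as they then stand; what a row does not reach is not made up. A row lasts 1/10 s, in which the tool goes at most 50 mm and 8.59 degrees, less where a joint would pass 70% of its speed; a pose out of reach is approached as far as the arm can. A call with a gripper value outside its range is refused whole. The fingers move at their own pace and stop on an object; "grip_force" is the grip in N (left out, the last holds). Time passes only in rows, so rows that do not move let the fingers close, or fill a call up. It gives the time, the measured TCP pose, the force and the opening at its end, in the units of the state.
- read_state(): the state, without advancing time (a new reading comes with each control period).
- grab_frame(name): name is "side" or "top" or "wrist"; returns the picture (384x512x3 uint8, blue, green, red); there is no depth.
- camera_params(name): a dict with "fovy" (degrees; the focal length in pixels is half the picture's height over the tangent of half this angle, whatever the lens; pixels are square), "cx", "cy" (the principal point, pixels), "k1" (the pictures are not rectified: a ray, as slopes to the right and down, at radius r is drawn at 1 + k1 r^2 times it, then the intrinsics apply), "extrinsics" (4x4, takes a point from camera to world coordinates). Camera axes: x right, y down, z forward; pixel columns grow to the right and rows downward; lengths in m; the calibration is good to about 2 mm. A picture is of the moment at which its call begins: read the wrist's pose just before it. camera_params takes no time and is no camera call; for the wrist camera it gives the pose at the moment of the call.
- sign_off(): hands the job in, once; it reports no verdict.
Trained networks look in the newest picture that a camera, given by its name, has taken for a name from the list of things; names that differ only in an ending like _2 or _b are one class to them, and where a whole thing is asked for, a point or a joint stands for the part that bears it (a point fixed in the world has none). Each returns a list of dicts, best first, with "score" (0 to 1); they miss things now and then, are a little off and sometimes report something else, mostly with a low value. They report only what shows in the picture. A call takes as long as a camera call.
- recognise(query, camera): "location" ([column, row] in pixels, amid what is visible of it).
- masks_of(query, camera): "region" (384x512 bool, what is visible of it) and "location" ([column, row] in pixels, amid what is visible of it).
The state is a dict: "time": time; "qpos": joint angles; "qvel": joint speeds; "joint_torque": joint torques, N m; "position": TCP position; "tcp_rot": TCP orientation; "wrist_force": force on the tool from outside, world axes, zero at the start; "moment": the same for the moment, N m; "gripper_width": finger opening in m.
Only numpy, scipy, OpenCV 4.12 (cv2) and the standard library are available. Lean on these libraries where they do the work, as an engineer would, in place of code of your own. Each camera call takes 0.05 s, during which the arm holds its last target.

## Working session

There is one attempt and no reset: what is moved stays moved. The work goes in short steps, Python scripts to look and compute and a tool call to move; the robot and the scene stay as the last step left them, time stands still between calls to the robot, and variables do not carry over. Pictures are saved under pics/ and viewed, and the job is handed in when it is done.

Besides the shell and the picture viewer there is one more tool, called after ">>>" by a JSON object that holds its "name" and its "arguments". jog_arm: Moves the arm, as the interface text tells. Its arguments: {"type":"object","properties":{"steps":{"type":"array"},"grip_force":{"type":"number"}},"required":["steps"]}

```bash
mkdir -p pics; ls
cat > h.py <<'E'
import numpy as np, cv2
from workcell import *
def save(n,f):
    im=grab_frame(n); cv2.imwrite('pics/'+f,im); return im
def K(p):
    f=192/np.tan(np.radians(p['fovy'])/2); return f
def ray(p,uv):
    f=K(p); d=np.array([(uv[0]-p['cx'])/f,(uv[1]-p['cy'])/f]); s=d.copy()
    for _ in range(30): s=d/(1+p['k1']*(s@s))
    E=np.array(p['extrinsics']); v=E[:3,:3]@np.array([s[0],s[1],1]); return E[:3,3],v/np.linalg.norm(v)
def atz(p,uv,z):
    o,v=ray(p,uv); return o+v*(z-o[2])/v[2]
def proj(p,X):
    E=np.array(p['extrinsics']); c=(np.atleast_2d(X)-E[:3,3])@E[:3,:3]; s=c[:,:2]/c[:,2:]; r=(s**2).sum(1,keepdims=True)
    return s*(1+p['k1']*r)*K(p)+[p['cx'],p['cy']]
E
python3 - <<'E'
from h import *
for n in ['side','top','wrist']:
    save(n,n+'0.png'); p=camera_params(n); print(n,p['fovy'],p['k1'],p['cx'],p['cy'],np.round(p['extrinsics'],3).tolist())
for q in ['tall_head','tall_button_top','tall_wedge_end','tall_stand','low_stand','low_head','hammer','hammer_grip','mat']:
    for c in ['top','side']:
        print(q,c,[(np.round(d['location'],1).tolist(),round(d['score'],2)) for d in recognise(q,c)][:3])
s=read_state(); print(s)
E
```

```text
pics
side 55.48051195545372 -0.00759121497899774 257.2697357407978 192.9393940345281 [[0.91, -0.274, 0.31, 0.271], [-0.414, -0.616, 0.67, -0.661], [0.007, -0.738, -0.675, 0.816], [0.0, 0.0, 0.0, 1.0]]
top 46.9918739623447 -0.1731461393051621 256.05663825404827 199.1648126948826 [[0.003, -0.983, 0.185, 0.319], [-1.0, -0.004, -0.005, -0.051], [0.005, -0.185, -0.983, 1.476], [0.0, 0.0, 0.0, 1.0]]
wrist 63.17827180433781 -0.07241319152505783 253.48967945497907 188.35491627011308 [[0.354, 0.893, 0.278, 0.115], [0.935, -0.337, -0.106, 0.52], [-0.001, 0.297, -0.955, 0.374], [0.0, 0.0, 0.0, 1.0]]
tall_head top [([316.7, 202.4], 0.85)]
tall_head side [([285.5, 245.1], 0.9), ([200.8, 268.1], 0.52)]
tall_button_top top [([313.7, 205.1], 0.59)]
tall_button_top side [([286.5, 233.9], 0.65)]
tall_wedge_end top []
tall_wedge_end side [([289.4, 286.8], 0.66)]
tall_stand top []
tall_stand side [([284.4, 284.1], 0.66), ([226.4, 163.8], 0.45)]
low_stand top [([175.1, 200.3], 0.94)]
low_stand side [([225.0, 172.2], 0.91)]
low_head top [([163.4, 193.2], 0.91)]
low_head side [([229.0, 138.6], 0.88)]
hamme
[... 227 characters left out ...]
)]
mat side [([225.9, 238.4], 0.61)]
{'time': 1.05, 'qpos': array([ 6.92709936e+01,  1.36464666e+01, -7.73101422e-01,  7.55853298e+01,
       -6.87255083e-04,  8.99996250e+01]), 'qvel': array([-0.0432173 ,  0.03763246,  0.06723273,  0.10764268, -0.04370897,
       -0.00596206]), 'joint_torque': array([ 2.02504903e-03, -5.38595366e+01,  3.46696007e+01,  3.08132119e-03,
        3.13744949e-04,  1.02939046e-05]), 'position': array([0.18580966, 0.49096873, 0.2312916 ]), 'tcp_rot': array([-1.79995102e+02,  6.87223025e-04,  1.59271369e+02]), 'wrist_force': array([-0.38982806,  1.12900483, -0.5011322 ]), 'moment': array([ 0.05100191, -0.01249007,  0.04853664]), 'gripper_width': 0.08558106286775091}
```

Run:
```python
import cv2
for n,c in [('side',(130,80,350,380)),('top',(120,130,380,330))]:
    im=cv2.imread(f'pics/{n}0.png'); x0,y0,x1,y1=c
    im=im[y0:y1,x0:x1]; s=min(800/im.shape[1],600/im.shape[0]); cv2.imwrite(f'pics/{n}0z.png',cv2.resize(im,None,fx=s,fy=s,interpolation=cv2.INTER_CUBIC)); print(s)
```

```text
2.0
3.0
```

View pics/side0.png

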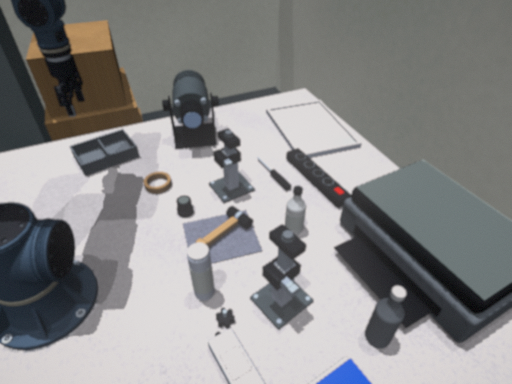

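View pics/top0.png

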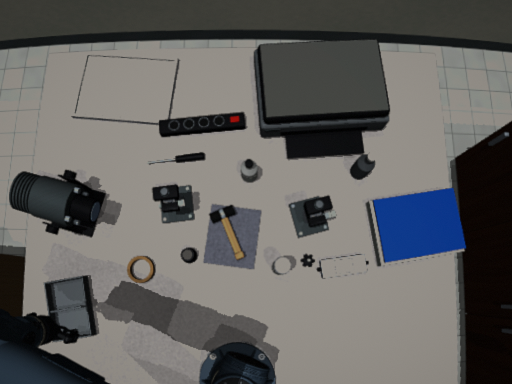

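View pics/side0z.png

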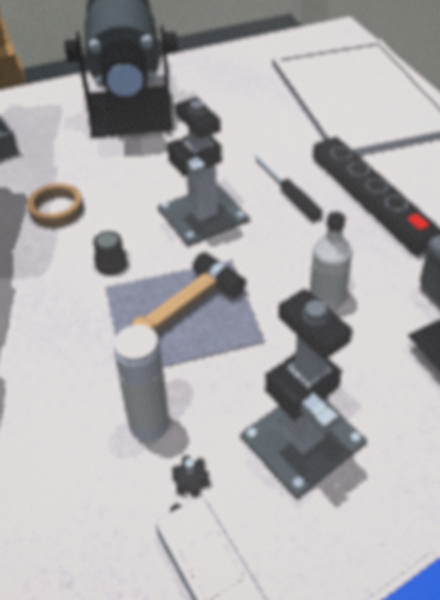

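View pics/top0z.png

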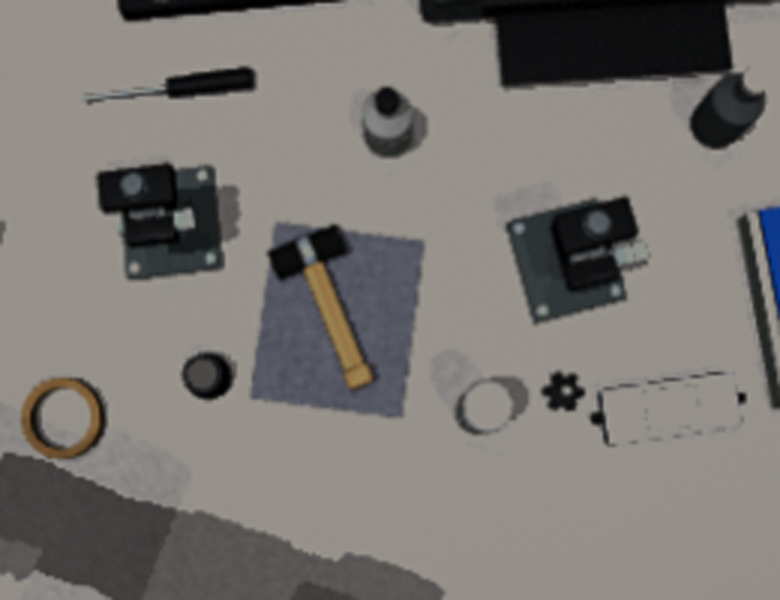

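```bash
cat > fit.py <<'E'
from h import *
from scipy.optimize import least_squares
def T(pose,X):
    x,y,a=pose; a=np.radians(a); X=np.atleast_2d(X).astype(float); c,s=np.cos(a),np.sin(a)
    return np.c_[x+c*X[:,0]-s*X[:,1], y+s*X[:,0]+c*X[:,1], X[:,2]]
def fit(obs,p0):
    # obs: list (cam params, uv, local xyz)
    f=lambda p: np.concatenate([(proj(c,T(p,X))[0]-uv) for c,uv,X in obs])
    r=least_squares(lambda p:f([p[0],p[1],p[2]*100]),[p0[0],p0[1],p0[2]/100],loss='soft_l1',x_scale=[.01,.01,.01])
    p=r.x*[1,1,100]; return p,f(p).reshape(-1,2)
E
python3 - <<'E'
from fit import *
pt=camera_params('top');ps=camera_params('side')
zt=lambda u,v:np.array([(u+.5)/3-.5+120,(v+.5)/3-.5+130])
zs=lambda u,v:np.array([(u+.5)/2-.5+130,(v+.5)/2-.5+80])
print('base',atz(pt,zt(598,221),.252),atz(ps,zs(316,305),.252))
obs=[(pt,zt(506,222),(.06,.055,.01)),(pt,zt(535,323),(-.06,.055,.01)),(pt,zt(627,298),(-.06,-.055,.01)),(pt,zt(598,221),(0,0,.252)),
(ps,zs(316,303),(0,0,.252)),(ps,zs(241,435),(-.06,.055,.01)),(ps,zs(298,495),(-.06,-.055,.01)),(ps,zs(366,440),(.06,-.055,.01))]
p,r=fit(obs,[.45,-.2,15]);print('tall',p);print(r.round(1).tolist())
obs=[(pt,zt(215,165),(.06,-.055,.01)),(pt,zt(126,279),(-.06,.055,.01)),(pt,zt(224,270),(-.06,-.055,.01)),(pt,zt(132,184),(0,0,.222)),
(ps,zs(190,243),(-.06,-.055,.01)),(ps,zs(158,208),(-.06,.055,.01)),(ps,zs(250,215),(.06,-.055,.01))]
p,r=fit(obs,[.45,.2,-3]);print('low',p);print(r.round(1).tolist())
# hammer: head centre top and butt
for n,u,v,z in [('head',308,251,.04),('neck',306,250,.04),('butt',358,377,.04),('hend1',272,266,.022),('hend2',347,240,.022)]: print(n,atz(pt,zt(u,v),z).round(4))
for n,u,v,z in [('can',487,406,.17),('cleaner?',388,105,.19),('lens',206,372,.052),('knob',564,391,.03)]: print(n,atz(pt,zt(u,v),z).round(3))
for n,u,v in [('box',672,408)]: print(n,atz(pt,zt(u,v),.035).round(3))
E
```

```text
base [ 0.53809094 -0.23506727  0.252     ] [ 0.53821866 -0.2352278   0.252     ]
tall [ 0.5377344  -0.23576448 15.38215462]
[[-0.1, -0.3], [0.0, 0.2], [0.7, -0.1], [0.2, 0.1], [-0.1, 1.3], [-1.3, -1.8], [-0.2, 0.2], [1.4, -1.4]]
low [0.57880379 0.2110585  7.54835839]
[[-0.5, -0.4], [0.5, 0.2], [0.1, -0.8], [0.5, -0.3], [-1.6, -0.2], [-0.9, -1.9], [0.4, 0.7]]
head [0.5413 0.0528 0.04  ]
neck [0.5424 0.055  0.04  ]
butt [ 0.4038 -0.0034  0.04  ]
hend1 [0.527  0.0939 0.022 ]
hend2 [0.5567 0.0109 0.022 ]
can [ 0.368 -0.134  0.17 ]
cleaner? [ 0.667 -0.036  0.19 ]
lens [0.407 0.16  0.052]
knob [ 0.39  -0.227  0.03 ]
box [ 0.37  -0.345  0.035]
```

>>> {"name": "jog_arm", "arguments": {"steps": [{"dz": -12,"rz": 8},{"dz": -12,"rz": 8},{"dz": -12,"rz": 8},{"dz": -12,"rz": 8},{"dz": -12,"rz": 8},{"dz": -12,"rz": 8},{"dz": -12,"rz": 8},{"dz": -12,"rz": 8},{"dz": -12,"rz": 8},{"dz": -12,"rz": 8}]}}

```text
$.steps[0]: bad value
```

```bash
cat > go.py <<'E'
from h import *
from scipy.spatial.transform import Rotation as Ro
def cur():
    s=read_state(); print('t',s['time'],'q',np.round(s['qpos'],1),'p',np.round(s['position'],4),'r',np.round(s['tcp_rot'],2),'F',np.round(s['wrist_force'],1),'M',np.round(s['moment'],2),'w',round(s['gripper_width'],4)); return s
def plan(pos,yaw,n,s=None):
    "rows for equal twist along rotating frame: linear world path"
    s=s or cur(); R0=Ro.from_euler('xyz',s['tcp_rot'],degrees=True); R1=Ro.from_euler('xyz',[180,0,yaw],degrees=True)
    dR=(R0.inv()*R1).as_rotvec(degrees=True); d=(np.array(pos)-s['position'])*1000/n
    print('tool delta',R0.inv().apply(d*n).round(1),'rot',dR.round(2))
    for i in range(n):
        R=R0*Ro.from_rotvec(dR*i/n,degrees=True); print(R.inv().apply(d).round(1).tolist(),(dR/n).round(2).tolist())
E
python3 - <<'E'
from go import *
plan([.538,-.2355,.35],15.4,20)
E
```

```text
t 1.05 q [69.3 13.6 -0.8 75.6 -0.  90. ] p [0.1858 0.491  0.2313] r [-180.      0.    159.27] F [-0.4  1.1 -0.5] M [ 0.05 -0.01  0.05] w 0.0856
tool delta [-586.5 -554.8 -118.7] rot [-0.0000e+00  1.0000e-02  1.4387e+02]
[-29.3, -27.7, -5.9] [-0.0, 0.0, 7.19]
[-32.6, -23.8, -5.9] [-0.0, 0.0, 7.19]
[-35.3, -19.6, -5.9] [-0.0, 0.0, 7.19]
[-37.5, -15.0, -5.9] [-0.0, 0.0, 7.19]
[-39.1, -10.2, -5.9] [-0.0, 0.0, 7.19]
[-40.0, -5.2, -5.9] [-0.0, 0.0, 7.19]
[-40.4, -0.2, -5.9] [-0.0, 0.0, 7.19]
[-40.1, 4.9, -5.9] [-0.0, 0.0, 7.19]
[-39.1, 9.9, -5.9] [-0.0, 0.0, 7.19]
[-37.6, 14.7, -5.9] [-0.0, 0.0, 7.19]
[-35.5, 19.3, -5.9] [-0.0, 0.0, 7.19]
[-32.8, 23.6, -5.9] [-0.0, 0.0, 7.19]
[-29.6, 27.5, -5.9] [-0.0, 0.0, 7.19]
[-25.9, 31.0, -5.9] [-0.0, 0.0, 7.19]
[-21.8, 34.0, -5.9] [-0.0, 0.0, 7.19]
[-17.4, 36.4, -5.9] [-0.0, 0.0, 7.19]
[-12.7, 38.3, -5.9] [-0.0, 0.0, 7.19]
[-7.8, 39.6, -5.9] [-0.0, 0.0, 7.19]
[-2.8, 40.3, -5.9] [-0.0, 0.0, 7.19]
[2.3, 40.3, -5.9] [-0.0, 0.0, 7.19]
```

>>> {"name": "jog_arm", "arguments": {"steps": [{"dx": 0,"dy": 0,"dz": -12,"rx": 0,"ry": 0,"rz": 8,"hand": 0.5},{"dx": 0,"dy": 0,"dz": -12,"rx": 0,"ry": 0,"rz": 8,"hand": 0.2},{"dx": 0,"dy": 0,"dz": -12,"rx": 0,"ry": 0,"rz": 8,"hand": 0},{"dx": 0,"dy": 0,"dz": -12,"rx": 0,"ry": 0,"rz": 8,"hand": 0},{"dx": 0,"dy": 0,"dz": -12,"rx": 0,"ry": 0,"rz": 8,"hand": 0},{"dx": 0,"dy": 0,"dz": -12,"rx": 0,"ry": 0,"rz": 8,"hand": 0},{"dx": 0,"dy": 0,"dz": -12,"rx": 0,"ry": 0,"rz": 8,"hand": 0},{"dx": 0,"dy": 0,"dz": -12,"rx": 0,"ry": 0,"rz": 8,"hand": 0},{"dx": 0,"dy": 0,"dz": -12,"rx": 0,"ry": 0,"rz": 8,"hand": 0},{"dx": 0,"dy": 0,"dz": -12,"rx": 0,"ry": 0,"rz": 8,"hand": 0}], "grip_force": 40}}

```text
time: 2.05
position: [0.1858, 0.4909, 0.3518]
tcp_rot: [-180.0, 0.0, 78.9]
wrist_force: [-0.5, -0.3, -0.2]
gripper_width: -0.0003
```

Run:
```python
from go import *
plan([.538,-.2355,.35],15.4,20)
```

```text
t 2.05 q [ 69.3  13.2  16.1  92.9   0.  170.3] p [0.1858 0.4909 0.3518] r [-180.      0.     78.94] F [-0.5 -0.3 -0.2] M [0.06 0.04 0.08] w -0.0003
tool delta [-645.4  485.     1.8] rot [ 0.    0.   63.54]
[-32.3, 24.3, 0.1] [0.0, 0.0, 3.18]
[-30.9, 26.0, 0.1] [0.0, 0.0, 3.18]
[-29.4, 27.7, 0.1] [0.0, 0.0, 3.18]
[-27.8, 29.3, 0.1] [0.0, 0.0, 3.18]
[-26.1, 30.8, 0.1] [0.0, 0.0, 3.18]
[-24.4, 32.2, 0.1] [0.0, 0.0, 3.18]
[-22.6, 33.5, 0.1] [0.0, 0.0, 3.18]
[-20.7, 34.7, 0.1] [0.0, 0.0, 3.18]
[-18.7, 35.8, 0.1] [0.0, 0.0, 3.18]
[-16.7, 36.7, 0.1] [0.0, 0.0, 3.18]
[-14.7, 37.6, 0.1] [0.0, 0.0, 3.18]
[-12.6, 38.4, 0.1] [0.0, 0.0, 3.18]
[-10.4, 39.0, 0.1] [0.0, 0.0, 3.18]
[-8.2, 39.5, 0.1] [0.0, 0.0, 3.18]
[-6.0, 39.9, 0.1] [0.0, 0.0, 3.18]
[-3.8, 40.2, 0.1] [0.0, 0.0, 3.18]
[-1.6, 40.3, 0.1] [0.0, 0.0, 3.18]
[0.7, 40.4, 0.1] [0.0, 0.0, 3.18]
[2.9, 40.3, 0.1] [0.0, 0.0, 3.18]
[5.1, 40.0, 0.1] [0.0, 0.0, 3.18]
```

>>> {"name": "jog_arm", "arguments": {"steps": [{"dx": -32.3,"dy": 24.3,"dz": 0,"rx": 0,"ry": 0,"rz": 3.2,"hand": 0},{"dx": -30.9,"dy": 26,"dz": 0,"rx": 0,"ry": 0,"rz": 3.2,"hand": 0},{"dx": -29.4,"dy": 27.7,"dz": 0,"rx": 0,"ry": 0,"rz": 3.2,"hand": 0},{"dx": -27.8,"dy": 29.3,"dz": 0,"rx": 0,"ry": 0,"rz": 3.2,"hand": 0},{"dx": -26.1,"dy": 30.8,"dz": 0,"rx": 0,"ry": 0,"rz": 3.2,"hand": 0},{"dx": -24.4,"dy": 32.2,"dz": 0,"rx": 0,"ry": 0,"rz": 3.2,"hand": 0},{"dx": -22.6,"dy": 33.5,"dz": 0,"rx": 0,"ry": 0,"rz": 3.2,"hand": 0},{"dx": -20.7,"dy": 34.7,"dz": 0,"rx": 0,"ry": 0,"rz": 3.2,"hand": 0},{"dx": -18.7,"dy": 35.8,"dz": 0,"rx": 0,"ry": 0,"rz": 3.2,"hand": 0},{"dx": -16.7,"dy": 36.7,"dz": 0,"rx": 0,"ry": 0,"rz": 3.2,"hand": 0}]}}

```text
time: 3.05
position: [0.364, 0.1268, 0.3515]
tcp_rot: [180.0, -0.0, 47.1]
wrist_force: [1.0, 1.0, 0.9]
gripper_width: 0.0001
```

>>> {"name": "jog_arm", "arguments": {"steps": [{"dx": -14.7,"dy": 37.6,"dz": 0,"rx": 0,"ry": 0,"rz": 3.2,"hand": 0},{"dx": -12.6,"dy": 38.4,"dz": 0,"rx": 0,"ry": 0,"rz": 3.2,"hand": 0},{"dx": -10.4,"dy": 39,"dz": 0,"rx": 0,"ry": 0,"rz": 3.2,"hand": 0},{"dx": -8.2,"dy": 39.5,"dz": 0,"rx": 0,"ry": 0,"rz": 3.2,"hand": 0},{"dx": -6,"dy": 39.9,"dz": 0,"rx": 0,"ry": 0,"rz": 3.2,"hand": 0},{"dx": -3.8,"dy": 40.2,"dz": 0,"rx": 0,"ry": 0,"rz": 3.2,"hand": 0},{"dx": -1.6,"dy": 40.3,"dz": 0,"rx": 0,"ry": 0,"rz": 3.2,"hand": 0},{"dx": 0.7,"dy": 40.4,"dz": 0,"rx": 0,"ry": 0,"rz": 3.2,"hand": 0},{"dx": 2.9,"dy": 40.3,"dz": 0,"rx": 0,"ry": 0,"rz": 3.2,"hand": 0},{"dx": 5.1,"dy": 40,"dz": 0,"rx": 0,"ry": 0,"rz": 2.8,"hand": 0}]}}

```text
time: 4.05
position: [0.5402, -0.2366, 0.3513]
tcp_rot: [180.0, -0.0, 15.5]
wrist_force: [0.3, -0.1, 0.5]
gripper_width: -0.0002
```

Run:
```python
from fit import *; from go import cur
cur(); im=save('wrist','w1.png'); p=camera_params('wrist'); np.save('w1.npy',np.array(p['extrinsics']))
P=[.5377,-.2357,15.4]
pts=[(sx*.02,sy*.038,.24) for sx in(1,-1) for sy in (1,-1)]+[(0,0,.252)]+[(sx*.06,sy*.055,.01) for sx in(1,-1) for sy in (1,-1)]
for q in ['tall_button_top','tall_head','hammer']: print(q,[(np.round(d['location'],1),round(d['score'],2)) for d in recognise(q,'wrist')])
uv=proj(p,T(P,pts)); print(uv.round(1).tolist())
im=cv2.resize(im,None,fx=1.5,fy=1.5)
for u in uv: cv2.circle(im,tuple(int(round(a*1.5)) for a in u),3,(0,0,255),1)
cv2.imwrite('pics/w1z.png',im)
```

```text
t 4.05 q [-23.6  20.2  26.   95.8  -0.  140.8] p [ 0.5402 -0.2366  0.3513] r [ 1.7999e+02 -1.0000e-02  1.5530e+01] F [ 0.3 -0.1  0.5] M [ 0.05 -0.07 -0.02] w -0.0002
tall_button_top [(array([249.8, 191.6]), 0.86)]
tall_head [(array([250.1, 186.8]), 0.85), (array([223.4, 227. ]), 0.31)]
hammer [(array([101. , 138.7]), 0.52)]
[[201.4, 167.1], [293.1, 166.8], [203.8, 212.0], [291.5, 211.8], [247.2, 194.4], [213.0, 105.8], [286.3, 105.5], [215.9, 182.5], [284.3, 182.3]]
```

View pics/w1z.png

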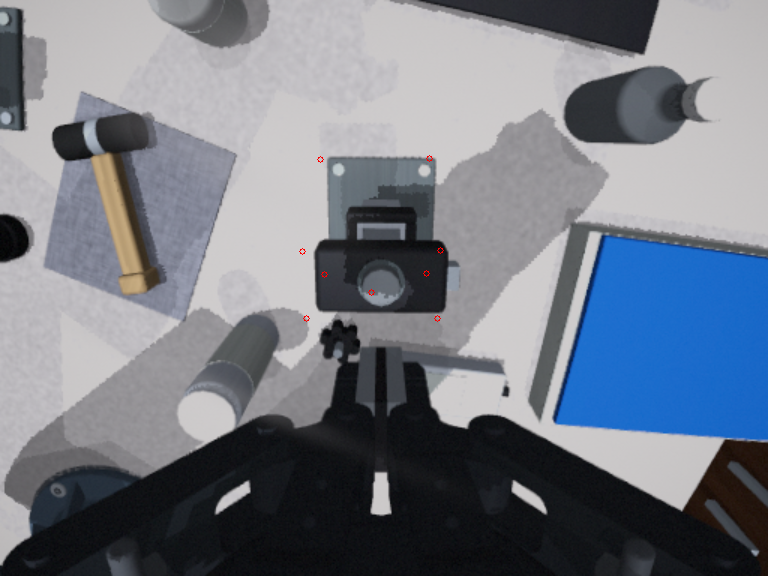

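Run:
```python
from fit import *
p=camera_params('wrist'); s=read_state(); print(s['time'])
tcp=s['position']; print(proj(p,[tcp, tcp+[0,0,.019]])*1.5)
z=lambda u,v:(np.array([u,v])+.5)/1.5-.5
print('btn from wrist',atz(p,z(381,284),.252))
obs=[(p,z(381,284),(0,0,.252)),(p,z(328,157),(.06,.055,.01)),(p,z(436,157),(.06,-.055,.01))]
print(fit(obs,[.538,-.235,15]))
im=cv2.imread('pics/w1.png')[130:290,180:330]; cv2.imwrite('pics/w1c.png',cv2.resize(im,None,fx=3.7,fy=3.7,interpolation=cv2.INTER_CUBIC))
```

```text
4.25
[[384.71526405 373.45811897]
 [385.26556059 403.59176908]]
btn from wrist [ 0.54059802 -0.23404861  0.252     ]
(array([ 0.53969104, -0.23444603, 14.95613344]), array([[ 0.17063218,  1.15481489],
       [-0.83370849, -1.39678801],
       [ 0.34534742, -0.52227115]]))
```

View pics/w1c.png

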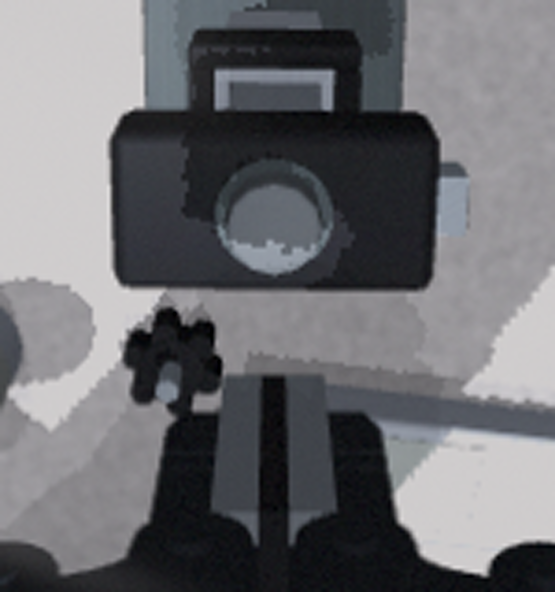

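Run:
```python
from go import *
plan([.539,-.236,.262],15.3,1)
```

```text
t 4.25 q [-23.6  20.2  25.9  95.7   0.  140.8] p [ 0.5398 -0.2356  0.3504] r [-1.7994e+02  7.0000e-02  1.5600e+01] F [-0.4  0.6  0.1] M [ 0.01  0.05 -0.01] w 0.0003
tool delta [-0.8  0.3 88.4] rot [-0.06  0.07  0.3 ]
[-0.8, 0.3, 88.4] [-0.06, 0.07, 0.3]
```

>>> {"name": "jog_arm", "arguments": {"steps": [{"dx": -0.8,"dy": 0.3,"dz": 11,"rx": 0,"ry": 0,"rz": 0.3,"hand": 0},{"dx": 0,"dy": 0,"dz": 11,"rx": 0,"ry": 0,"rz": 0,"hand": 0},{"dx": 0,"dy": 0,"dz": 11,"rx": 0,"ry": 0,"rz": 0,"hand": 0},{"dx": 0,"dy": 0,"dz": 11,"rx": 0,"ry": 0,"rz": 0,"hand": 0},{"dx": 0,"dy": 0,"dz": 11,"rx": 0,"ry": 0,"rz": 0,"hand": 0},{"dx": 0,"dy": 0,"dz": 11,"rx": 0,"ry": 0,"rz": 0,"hand": 0},{"dx": 0,"dy": 0,"dz": 11,"rx": 0,"ry": 0,"rz": 0,"hand": 0},{"dx": 0,"dy": 0,"dz": 10,"rx": 0,"ry": 0,"rz": 0,"hand": 0},{"dx": 0,"dy": 0,"dz": 4,"rx": 0,"ry": 0,"rz": 0,"hand": 0},{"dx": 0,"dy": 0,"dz": 3,"rx": 0,"ry": 0,"rz": 0,"hand": 0}]}}

```text
time: 5.25
position: [0.539, -0.2354, 0.2569]
tcp_rot: [-180.0, 0.0, 15.4]
wrist_force: [0.9, -0.6, 0.7]
gripper_width: -0.0
```

Run:
```python
from fit import *; from go import cur
im=save('wrist','w2.png'); cur(); cv2.imwrite('pics/w2c.png',cv2.resize(im[100:300,150:370],None,fx=3,fy=3,interpolation=cv2.INTER_CUBIC))
```

```text
t 5.3 q [-23.6  19.7  11.5  81.8  -0.  141. ] p [ 0.539  -0.2354  0.2567] r [-1.7998e+02  3.0000e-02  1.5370e+01] F [ 0.2 -0.2  0.2] M [ 0.02 -0.02  0.02] w -0.0001
```

View pics/w2c.png

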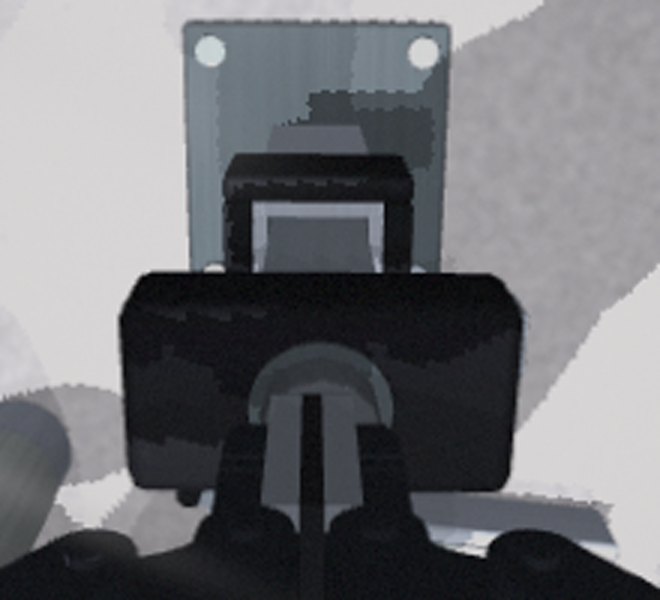

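Run:
```python
from fit import *; from go import cur
p=camera_params('wrist'); s=cur(); t=s['position']; a=np.radians(15.4); tx=np.array([np.cos(a),np.sin(a),0]);ty=np.array([np.sin(a),-np.cos(a),0])
f=lambda X:((proj(p,X)-[150,100]+.5)*3-.5).round(0).tolist()
print('tcp',f(t),'edge',f(t+.011*tx), 'edge5',f(t+.005*tx))
for P in ([.539,-.2355,15.4],[.5377,-.2357,15.4],[.5397,-.2344,15]):
    th=np.linspace(0,2*np.pi,8,endpoint=False)
    print(P,'btn',f(T(P,[(0,0,.252)])),f(T(P,[(.011,0,.252),(0,.011,.252),(0,-.011,.252)])),'head',f(T(P,[(.02,.038,.24),(.02,-.038,.24),(-.02,.038,.24),(-.02,-.038,.24),(.06,.055,.01),(.06,-.055,.01)])))
```

```text
t 5.3 q [-23.6  19.7  11.5  81.8  -0.  141. ] p [ 0.539  -0.2354  0.2567] r [-1.7998e+02  3.0000e-02  1.5370e+01] F [ 0.2 -0.2  0.2] M [ 0.02 -0.02  0.02] w -0.0001
tcp [[320.0, 448.0]] edge [[321.0, 389.0]] edge5 [[321.0, 422.0]]
[0.539, -0.2355, 15.4] btn [[321.0, 435.0]] [[321.0, 378.0], [258.0, 435.0], [384.0, 435.0]] head [[111.0, 305.0], [530.0, 304.0], [125.0, 498.0], [515.0, 498.0], [179.0, 21.0], [451.0, 21.0]]
[0.5377, -0.2357, 15.4] btn [[320.0, 442.0]] [[320.0, 385.0], [257.0, 442.0], [383.0, 442.0]] head [[110.0, 311.0], [529.0, 311.0], [124.0, 504.0], [514.0, 504.0], [179.0, 24.0], [450.0, 24.0]]
[0.5397, -0.2344, 15] btn [[316.0, 430.0]] [[316.0, 372.0], [253.0, 430.0], [379.0, 431.0]] head [[106.0, 298.0], [526.0, 301.0], [119.0, 493.0], [510.0, 495.0], [178.0, 17.0], [450.0, 19.0]]
```

>>> {"name": "jog_arm", "arguments": {"steps": [{"dx": 1,"dy": 1.3,"dz": 2,"rx": 0,"ry": 0,"rz": 0,"hand": 0},{"dx": 0,"dy": 0,"dz": 2,"rx": 0,"ry": 0,"rz": 0,"hand": 0},{"dx": 0,"dy": 0,"dz": 2,"rx": 0,"ry": 0,"rz": 0,"hand": 0},{"dx": 0,"dy": 0,"dz": 2,"rx": 0,"ry": 0,"rz": 0,"hand": 0},{"dx": 0,"dy": 0,"dz": 2,"rx": 0,"ry": 0,"rz": 0,"hand": 0},{"dx": 0,"dy": 0,"dz": 1,"rx": 0,"ry": 0,"rz": 0,"hand": 0},{"dx": 0,"dy": 0,"dz": 1,"rx": 0,"ry": 0,"rz": 0,"hand": 0},{"dx": 0,"dy": 0,"dz": 1,"rx": 0,"ry": 0,"rz": 0,"hand": 0},{"dx": 0,"dy": 0,"dz": 1,"rx": 0,"ry": 0,"rz": 0,"hand": 0},{"dx": 0,"dy": 0,"dz": 1,"rx": 0,"ry": 0,"rz": 0,"hand": 0}]}}

```text
time: 6.3
position: [0.5406, -0.2365, 0.2425]
tcp_rot: [180.0, -0.0, 15.4]
wrist_force: [1.6, -0.4, 6.8]
gripper_width: 0.0001
```

>>> {"name": "jog_arm", "arguments": {"steps": [{"dx": 0,"dy": 0,"dz": 1,"rx": 0,"ry": 0,"rz": 0,"hand": 0},{"dx": 0,"dy": 0,"dz": 1,"rx": 0,"ry": 0,"rz": 0,"hand": 0},{"dx": 0,"dy": 0,"dz": 1,"rx": 0,"ry": 0,"rz": 0,"hand": 0},{"dx": 0,"dy": 0,"dz": 1,"rx": 0,"ry": 0,"rz": 0,"hand": 0},{"dx": 0,"dy": 0,"dz": 1.5,"rx": 0,"ry": 0,"rz": 0,"hand": 0},{"dx": 0,"dy": 0,"dz": 1.5,"rx": 0,"ry": 0,"rz": 0,"hand": 0},{"dx": 0,"dy": 0,"dz": 1.5,"rx": 0,"ry": 0,"rz": 0,"hand": 0},{"dx": 0,"dy": 0,"dz": 1.5,"rx": 0,"ry": 0,"rz": 0,"hand": 0},{"dx": 0,"dy": 0,"dz": 1.5,"rx": 0,"ry": 0,"rz": 0,"hand": 0},{"dx": 0,"dy": 0,"dz": 1.5,"rx": 0,"ry": 0,"rz": 0,"hand": 0}]}}

```text
time: 7.3
position: [0.5406, -0.2365, 0.2302]
tcp_rot: [179.9, -0.1, 15.4]
wrist_force: [-0.6, 0.9, 9.2]
gripper_width: 0.0001
```

>>> {"name": "jog_arm", "arguments": {"steps": [{"dx": 0,"dy": 0,"dz": -4,"rx": 0,"ry": 0,"rz": 0,"hand": 0},{"dx": 0,"dy": 0,"dz": -8,"rx": 0,"ry": 0,"rz": 0,"hand": 0},{"dx": 0,"dy": 0,"dz": -10,"rx": 0,"ry": 0,"rz": 0,"hand": 0.4},{"dx": 0,"dy": 0,"dz": 0,"rx": 0,"ry": 0,"rz": 0,"hand": 0.4},{"dx": 0,"dy": 0,"dz": 0,"rx": 0,"ry": 0,"rz": 0,"hand": 0.4},{"dx": 0,"dy": 0,"dz": 0,"rx": 0,"ry": 0,"rz": 0,"hand": 0.4},{"dx": 0,"dy": 0,"dz": 0,"rx": 0,"ry": 0,"rz": 0,"hand": 0.4},{"dx": 0,"dy": 0,"dz": 0,"rx": 0,"ry": 0,"rz": 0,"hand": 0.4},{"dx": 0,"dy": 0,"dz": 0,"rx": 0,"ry": 0,"rz": 0,"hand": 0.4},{"dx": 0,"dy": 0,"dz": 0,"rx": 0,"ry": 0,"rz": 0,"hand": 0.4}]}}

```text
time: 8.3
position: [0.5403, -0.2364, 0.2513]
tcp_rot: [-180.0, 0.0, 15.4]
wrist_force: [0.4, -0.5, -0.3]
gripper_width: 0.0344
```

Run:
```python
from fit import *; from go import cur
im=save('wrist','w3.png'); im2=save('side','s3.png'); cur(); a=cv2.resize(im[100:300,130:370],None,fx=2,fy=2,interpolation=cv2.INTER_CUBIC);b=cv2.resize(im2[190:340,230:330],None,fx=3,fy=2.6667,interpolation=cv2.INTER_CUBIC);cv2.imwrite('pics/w3c.png',np.hstack([a,b]))
```

```text
t 8.4 q [-23.6  19.9  11.   81.1  -0.  141. ] p [ 0.5404 -0.2364  0.2513] r [1.800e+02 1.000e-02 1.537e+01] F [ 1.  -0.4 -0.2] M [-0.03  0.05  0.04] w 0.0339
```

View pics/w3c.png

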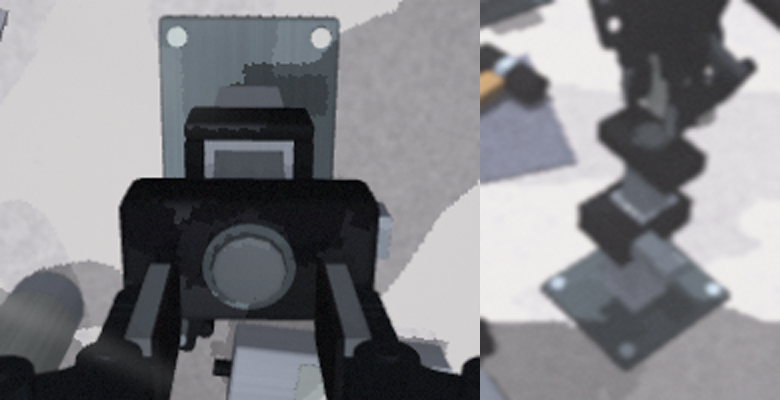

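>>> {"name": "jog_arm", "arguments": {"steps": [{"dx": 0,"dy": 1,"dz": 5,"rx": 0,"ry": 0,"rz": 0,"hand": 0.4},{"dx": 0,"dy": 0,"dz": 5,"rx": 0,"ry": 0,"rz": 0,"hand": 0.4},{"dx": 0,"dy": 0,"dz": 5,"rx": 0,"ry": 0,"rz": 0,"hand": 0.4},{"dx": 0,"dy": 0,"dz": 4,"rx": 0,"ry": 0,"rz": 0,"hand": 0.4},{"dx": 0,"dy": 0,"dz": 2,"rx": 0,"ry": 0,"rz": 0,"hand": 0.4},{"dx": 0,"dy": 0,"dz": 2,"rx": 0,"ry": 0,"rz": 0,"hand": 0.4},{"dx": 0,"dy": 0,"dz": 1,"rx": 0,"ry": 0,"rz": 0,"hand": 0.4},{"dx": 0,"dy": 0,"dz": 1,"rx": 0,"ry": 0,"rz": 0,"hand": 0.4},{"dx": 0,"dy": 0,"dz": 1,"rx": 0,"ry": 0,"rz": 0,"hand": 0.4},{"dx": 0,"dy": 0,"dz": 1,"rx": 0,"ry": 0,"rz": 0,"hand": 0.4}]}}

```text
time: 9.4
position: [0.5407, -0.2374, 0.226]
tcp_rot: [179.9, -0.1, 15.4]
wrist_force: [-3.2, 1.7, 12.6]
gripper_width: 0.0343
```

>>> {"name": "jog_arm", "arguments": {"steps": [{"dx": 0,"dy": 0,"dz": 1,"rx": 0,"ry": 0,"rz": 0,"hand": 0.4},{"dx": 0,"dy": 0,"dz": 1,"rx": 0,"ry": 0,"rz": 0,"hand": 0.4},{"dx": 0,"dy": 0,"dz": 1,"rx": 0,"ry": 0,"rz": 0,"hand": 0.4},{"dx": 0,"dy": 0,"dz": 1,"rx": 0,"ry": 0,"rz": 0,"hand": 0.4},{"dx": 0,"dy": 0,"dz": 1,"rx": 0,"ry": 0,"rz": 0,"hand": 0.4},{"dx": 0,"dy": 0,"dz": 1,"rx": 0,"ry": 0,"rz": 0,"hand": 0.4},{"dx": 0,"dy": 0,"dz": 1,"rx": 0,"ry": 0,"rz": 0,"hand": 0.4},{"dx": 0,"dy": 0,"dz": 1,"rx": 0,"ry": 0,"rz": 0,"hand": 0.4},{"dx": 0,"dy": 0,"dz": 0.5,"rx": 0,"ry": 0,"rz": 0,"hand": 0.4},{"dx": 0,"dy": 0,"dz": 0,"rx": 0,"ry": 0,"rz": 0,"hand": 0.4}]}}

```text
time: 10.4
position: [0.5407, -0.2373, 0.2174]
tcp_rot: [179.9, -0.1, 15.4]
wrist_force: [-4.3, 1.7, 11.0]
gripper_width: 0.0344
```

Run:
```python
from fit import *; from go import cur
im=save('wrist','w4.png'); cur(); a=cv2.resize(im[100:340,130:370],None,fx=2,fy=2,interpolation=cv2.INTER_CUBIC);cv2.imwrite('pics/w4c.png',a)
```

```text
t 10.45 q [-23.7  20.3   6.7  76.3  -0.  140.9] p [ 0.5407 -0.2373  0.2174] r [ 1.7994e+02 -7.0000e-02  1.5370e+01] F [-3.   1.4 10.5] M [0.4  0.72 0.03] w 0.0343
```

View pics/w4c.png

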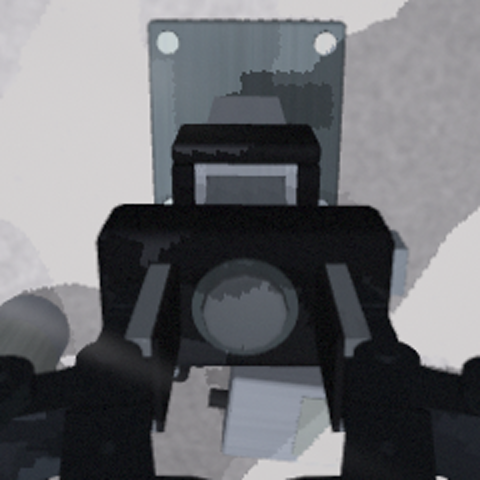

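>>> {"name": "jog_arm", "arguments": {"steps": [{"dx": 0,"dy": 0,"dz": 1,"rx": 0,"ry": 0,"rz": 0,"hand": 0.4},{"dx": 0,"dy": 0,"dz": 1,"rx": 0,"ry": 0,"rz": 0,"hand": 0.4},{"dx": 0,"dy": 0,"dz": 1,"rx": 0,"ry": 0,"rz": 0,"hand": 0.4},{"dx": 0,"dy": 0,"dz": 1,"rx": 0,"ry": 0,"rz": 0,"hand": 0.4},{"dx": 0,"dy": 0,"dz": 0.5,"rx": 0,"ry": 0,"rz": 0,"hand": 0.4},{"dx": 0,"dy": 0,"dz": 0.5,"rx": 0,"ry": 0,"rz": 0,"hand": 0.4},{"dx": 0,"dy": 0,"dz": 0.5,"rx": 0,"ry": 0,"rz": 0,"hand": 0.4},{"dx": 0,"dy": 0,"dz": 0.5,"rx": 0,"ry": 0,"rz": 0,"hand": 0.4},{"dx": 0,"dy": 0,"dz": 0.5,"rx": 0,"ry": 0,"rz": 0,"hand": 0.4},{"dx": 0,"dy": 0,"dz": 0.5,"rx": 0,"ry": 0,"rz": 0,"hand": 0.4}]}}

```text
time: 11.45
position: [0.5407, -0.2374, 0.2101]
tcp_rot: [179.9, -0.1, 15.4]
wrist_force: [-2.5, 1.1, 9.6]
gripper_width: 0.0343
```

>>> {"name": "jog_arm", "arguments": {"steps": [{"dx": 0,"dy": 0,"dz": 0.5,"rx": 0,"ry": 0,"rz": 0,"hand": 0.4},{"dx": 0,"dy": 0,"dz": 0.5,"rx": 0,"ry": 0,"rz": 0,"hand": 0.4},{"dx": 0,"dy": 0,"dz": 0.5,"rx": 0,"ry": 0,"rz": 0,"hand": 0.4},{"dx": 0,"dy": 0,"dz": 0.5,"rx": 0,"ry": 0,"rz": 0,"hand": 0.4},{"dx": 0,"dy": 0,"dz": 0.5,"rx": 0,"ry": 0,"rz": 0,"hand": 0.4},{"dx": 0,"dy": 0,"dz": 0.5,"rx": 0,"ry": 0,"rz": 0,"hand": 0.4},{"dx": 0,"dy": 0,"dz": 0,"rx": 0,"ry": 0,"rz": 0,"hand": 0.4},{"dx": 0,"dy": 0,"dz": 0,"rx": 0,"ry": 0,"rz": 0,"hand": 0.4},{"dx": 0,"dy": 0,"dz": 0,"rx": 0,"ry": 0,"rz": 0,"hand": 0.4},{"dx": 0,"dy": 0,"dz": 0,"rx": 0,"ry": 0,"rz": 0,"hand": 0.4}]}}

```text
time: 12.45
position: [0.5407, -0.2374, 0.2077]
tcp_rot: [179.9, -0.1, 15.4]
wrist_force: [-4.9, 2.9, 13.1]
gripper_width: 0.0342
```

Run:
```python
from fit import *; from go import cur
im=save('wrist','w5.png'); cur(); a=cv2.resize(im[100:340,130:370],None,fx=2,fy=2,interpolation=cv2.INTER_CUBIC);cv2.imwrite('pics/w5c.png',a)
```

```text
t 12.5 q [-23.7  20.5   5.5  74.9  -0.  140.9] p [ 0.5407 -0.2374  0.2077] r [ 1.7993e+02 -9.0000e-02  1.5370e+01] F [-5.   1.8 14. ] M [0.46 0.98 0.01] w 0.0342
```

View pics/w5c.png

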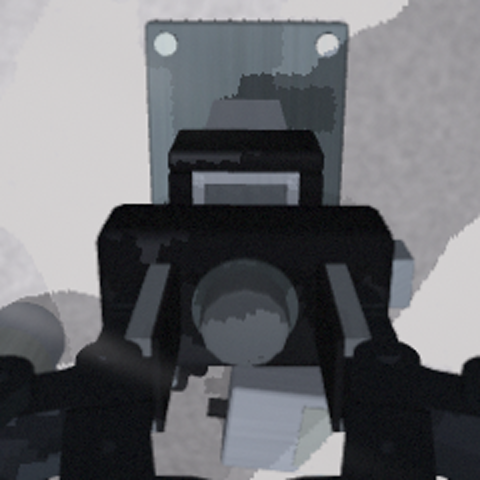

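>>> {"name": "jog_arm", "arguments": {"steps": [{"dx": 0,"dy": 0,"dz": -3,"rx": 0,"ry": 0,"rz": 0,"hand": 0.4},{"dx": 0,"dy": 0,"dz": -8,"rx": 0,"ry": 0,"rz": 0,"hand": 0.4},{"dx": 0,"dy": 0,"dz": -15,"rx": 0,"ry": 0,"rz": 0,"hand": 0.4},{"dx": 0,"dy": 0,"dz": -20,"rx": 0,"ry": 0,"rz": 0,"hand": 0.6},{"dx": 0,"dy": 0,"dz": -20,"rx": 0,"ry": 0,"rz": 0,"hand": 0.8},{"dx": 0,"dy": -20,"dz": -10,"rx": 0,"ry": 0,"rz": 0,"hand": 0.8},{"dx": 0,"dy": -35,"dz": 0,"rx": 0,"ry": 0,"rz": 0,"hand": 0.8},{"dx": 0,"dy": -40,"dz": 0,"rx": 0,"ry": 0,"rz": 0,"hand": 0.8},{"dx": 0,"dy": -40,"dz": 0,"rx": 0,"ry": 0,"rz": 0,"hand": 0.8},{"dx": 0,"dy": -40,"dz": 0,"rx": 0,"ry": 0,"rz": 0,"hand": 0.8}]}}

```text
time: 13.5
position: [0.4932, -0.0667, 0.2819]
tcp_rot: [-180.0, 0.0, 15.4]
wrist_force: [0.8, 0.6, 0.7]
gripper_width: 0.0684
```

Run:
```python
from go import *
im2=save('side','s6.png'); plan([.477,.027,.25],22.6,4)
cv2.imwrite('pics/s6c.png',cv2.resize(im2[100:340,180:340],None,fx=2.5,fy=2.5,interpolation=cv2.INTER_CUBIC))
```

```text
t 13.55 q [-7.300e+00  1.010e+01  2.000e+00  8.200e+01  1.000e-01  1.572e+02] p [ 0.4914 -0.0624  0.2823] r [-1.7984e+02  1.0000e-02  1.5480e+01] F [-0.9  1.9  0.8] M [0.09 0.03 0.01] w 0.068
tool delta [ 10.  -89.9  32.6] rot [-0.16  0.   -7.12]
[2.5, -22.5, 8.1] [-0.04, 0.0, -1.78]
[3.2, -22.4, 8.1] [-0.04, 0.0, -1.78]
[3.9, -22.3, 8.1] [-0.04, 0.0, -1.78]
[4.6, -22.2, 8.1] [-0.04, 0.0, -1.78]
```

View pics/s6c.png

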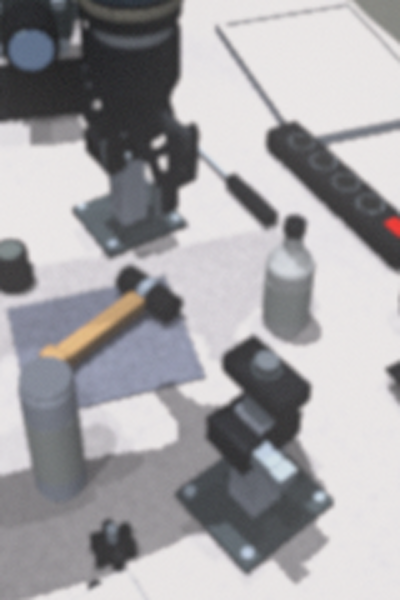

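>>> {"name": "jog_arm", "arguments": {"steps": [{"dx": 2.5,"dy": -22.5,"dz": 4,"rx": 0,"ry": 0,"rz": -1.8,"hand": 0.8},{"dx": 3.2,"dy": -22.4,"dz": 10,"rx": 0,"ry": 0,"rz": -1.8,"hand": 0.8},{"dx": 3.9,"dy": -22.3,"dz": 15,"rx": 0,"ry": 0,"rz": -1.8,"hand": 0.8},{"dx": 4.6,"dy": -22.2,"dz": 20,"rx": 0,"ry": 0,"rz": -1.8,"hand": 0.8},{"dx": 0,"dy": 0,"dz": 20,"rx": 0,"ry": 0,"rz": 0,"hand": 0.8},{"dx": 0,"dy": 0,"dz": 20,"rx": 0,"ry": 0,"rz": 0,"hand": 0.8},{"dx": 0,"dy": 0,"dz": 20,"rx": 0,"ry": 0,"rz": 0,"hand": 0.8},{"dx": 0,"dy": 0,"dz": 10,"rx": 0,"ry": 0,"rz": 0,"hand": 0.8},{"dx": 0,"dy": 0,"dz": 0,"rx": 0,"ry": 0,"rz": 0,"hand": 0.8},{"dx": 0,"dy": 0,"dz": 0,"rx": 0,"ry": 0,"rz": 0,"hand": 0.8}]}}

```text
time: 14.55
position: [0.4802, 0.021, 0.1635]
tcp_rot: [180.0, -0.0, 22.6]
wrist_force: [-0.1, -0.8, 0.0]
gripper_width: 0.0686
```

Run:
```python
from fit import *; from go import cur
cur(); p=camera_params('wrist'); im=save('wrist','w7.png')
P=[.477,.027,22.6]; 
pts=np.array([(.054,.012,.029),(.054,-.012,.029),(-.069,.012,.029),(-.069,-.012,.029),(.07,.042,.036),(.07,-.042,.036),(-.091,.015,.036),(-.091,-.015,.036),(-.069,.015,.036),(-.069,-.015,.036),(0,0,.018)])+[0,0,.004]
uv=proj(p,T(P,pts)); im=cv2.resize(im,None,fx=1.5,fy=1.5)
for u in uv: cv2.circle(im,tuple(int(round(a*1.5)) for a in u),3,(0,0,255),1)
cv2.imwrite('pics/w7z.png',im); print((uv*1.5).round(0).tolist())
```

```text
t 14.55 q [  2.5  11.3 -14.1  64.6  -0.  159.9] p [0.4802 0.021  0.1635] r [ 1.7999e+02 -2.0000e-02  2.2580e+01] F [-0.1 -0.8  0. ] M [ 0.01 -0.06 -0.03] w 0.0686
[[350.0, 181.0], [391.0, 181.0], [353.0, 373.0], [390.0, 373.0], [294.0, 153.0], [446.0, 153.0], [349.0, 409.0], [395.0, 409.0], [348.0, 379.0], [395.0, 379.0], [371.0, 267.0]]
```

View pics/w7z.png

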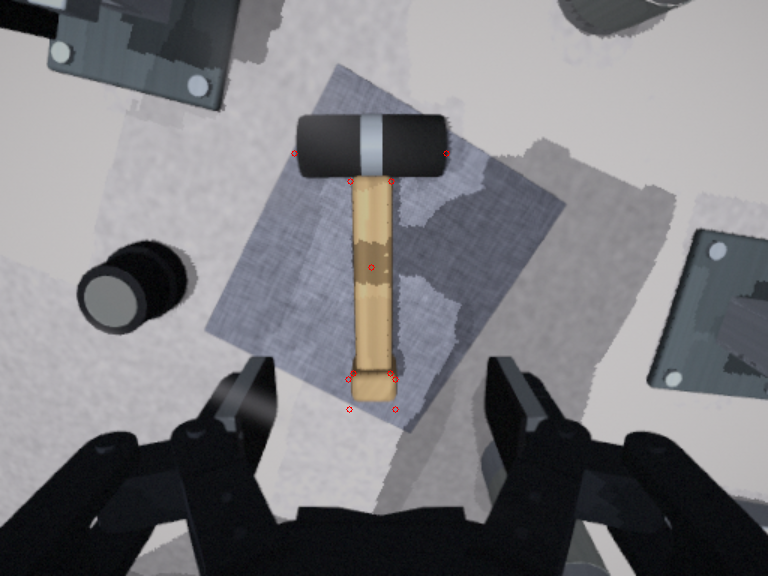

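Run:
```python
from go import *
plan([.488,.0313,.006],22.4,1)
```

```text
t 14.6 q [  2.5  11.3 -14.1  64.6  -0.  159.9] p [0.4805 0.0209 0.1637] r [ 1.7997e+02 -6.0000e-02  2.2570e+01] F [-0.6  0.2  0.3] M [-0.04 -0.01  0.03] w 0.0683
tool delta [ 10.8  -6.8 157.7] rot [ 0.03 -0.06  0.17]
[10.8, -6.8, 157.7] [0.03, -0.06, 0.17]
```

>>> {"name": "jog_arm", "arguments": {"steps": [{"dx": 5.4,"dy": -3,"dz": 12,"rx": 0,"ry": 0,"rz": 0,"hand": 0.8},{"dx": 5.4,"dy": -3,"dz": 20,"rx": 0,"ry": 0,"rz": 0,"hand": 0.8},{"dx": 0,"dy": 0,"dz": 20,"rx": 0,"ry": 0,"rz": 0,"hand": 0.8},{"dx": 0,"dy": 0,"dz": 20,"rx": 0,"ry": 0,"rz": 0,"hand": 0.8},{"dx": 0,"dy": 0,"dz": 20,"rx": 0,"ry": 0,"rz": 0,"hand": 0.8},{"dx": 0,"dy": 0,"dz": 20,"rx": 0,"ry": 0,"rz": 0,"hand": 0.8},{"dx": 0,"dy": 0,"dz": 16,"rx": 0,"ry": 0,"rz": 0,"hand": 0.8},{"dx": 0,"dy": 0,"dz": 12,"rx": 0,"ry": 0,"rz": 0,"hand": 0.8},{"dx": 0,"dy": 0,"dz": 8,"rx": 0,"ry": 0,"rz": 0,"hand": 0.8},{"dx": 0,"dy": 0,"dz": 4,"rx": 0,"ry": 0,"rz": 0,"hand": 0.8}]}}

```text
time: 15.6
position: [0.4876, 0.0306, 0.0101]
tcp_rot: [-180.0, 0.0, 22.6]
wrist_force: [0.5, 0.1, 0.6]
gripper_width: 0.0687
```

Run:
```python
from fit import *; from go import cur
cur(); im=save('wrist','w8.png'); cv2.imwrite('pics/w8z.png',cv2.resize(im,None,fx=1.5,fy=1.5)); cur()
```

```text
t 15.6 q [  3.6  20.7 -26.7  42.6  -0.  161. ] p [0.4876 0.0306 0.0101] r [-1.7999e+02  3.0000e-02  2.2570e+01] F [0.5 0.1 0.6] M [0.06 0.01 0.02] w 0.0687
t 15.65 q [  3.6  20.7 -26.7  42.6  -0.  161. ] p [0.4875 0.0306 0.01  ] r [-1.7999e+02  4.0000e-02  2.2570e+01] F [-0.6  0.1  0.3] M [-0.06  0.05 -0.01] w 0.0681
```

View pics/w8z.png

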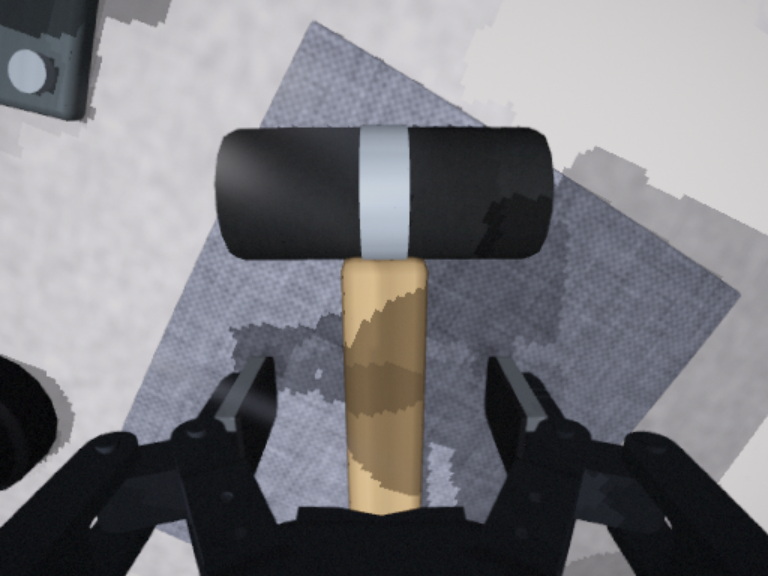

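>>> {"name": "jog_arm", "arguments": {"steps": [{"dx": 0,"dy": 0.8,"dz": 2,"rx": 0,"ry": 0,"rz": 0,"hand": 0.8},{"dx": 0,"dy": 0,"dz": 1.5,"rx": 0,"ry": 0,"rz": 0,"hand": 0.6},{"dx": 0,"dy": 0,"dz": 0,"rx": 0,"ry": 0,"rz": 0,"hand": 0.4},{"dx": 0,"dy": 0,"dz": 0,"rx": 0,"ry": 0,"rz": 0,"hand": 0.2},{"dx": 0,"dy": 0,"dz": 0,"rx": 0,"ry": 0,"rz": 0,"hand": 0},{"dx": 0,"dy": 0,"dz": 0,"rx": 0,"ry": 0,"rz": 0,"hand": 0},{"dx": 0,"dy": 0,"dz": 0,"rx": 0,"ry": 0,"rz": 0,"hand": 0},{"dx": 0,"dy": 0,"dz": 0,"rx": 0,"ry": 0,"rz": 0,"hand": 0},{"dx": 0,"dy": 0,"dz": 0,"rx": 0,"ry": 0,"rz": 0,"hand": 0},{"dx": 0,"dy": 0,"dz": 0,"rx": 0,"ry": 0,"rz": 0,"hand": 0}], "grip_force": 110}}

```text
time: 16.65
position: [0.4882, 0.0297, 0.008]
tcp_rot: [180.0, -0.0, 22.6]
wrist_force: [-1.3, 0.2, 5.2]
gripper_width: 0.0219
```

>>> {"name": "jog_arm", "arguments": {"steps": [{"dx": 0,"dy": 0,"dz": -3,"rx": 0,"ry": 0,"rz": 0,"hand": 0},{"dx": 0,"dy": 0,"dz": -5,"rx": 0,"ry": 0,"rz": 0,"hand": 0},{"dx": 0,"dy": 0,"dz": -10,"rx": 0,"ry": 0,"rz": 0,"hand": 0},{"dx": 0,"dy": 0,"dz": -20,"rx": 0,"ry": 0,"rz": 0,"hand": 0},{"dx": 0,"dy": 0,"dz": -25,"rx": 0,"ry": 0,"rz": 0,"hand": 0},{"dx": 0,"dy": 0,"dz": -25,"rx": 0,"ry": 0,"rz": 0,"hand": 0},{"dx": 0,"dy": 0,"dz": -25,"rx": 0,"ry": 0,"rz": 0,"hand": 0},{"dx": 0,"dy": 0,"dz": -25,"rx": 0,"ry": 0,"rz": 0,"hand": 0},{"dx": 0,"dy": 0,"dz": -15,"rx": 0,"ry": 0,"rz": 0,"hand": 0},{"dx": 0,"dy": 0,"dz": -7,"rx": 0,"ry": 0,"rz": 0,"hand": 0}]}}

```text
time: 17.65
position: [0.4886, 0.0298, 0.1694]
tcp_rot: [179.9, -0.1, 22.6]
wrist_force: [-0.2, -0.4, -3.9]
gripper_width: 0.0218
```

Run:
```python
from fit import *; from go import cur
im=save('wrist','w9.png'); s=cur(); p=camera_params('wrist'); im2=save('side','s9.png')
cv2.imwrite('pics/w9z.png',np.hstack([cv2.resize(im,(400,300)),cv2.resize(im2[80:330,150:400],(300,300))]))
a=np.radians(s['tcp_rot'][2]); tx=np.array([np.cos(a),np.sin(a),0]);ty=np.array([np.sin(a),-np.cos(a),0]);t=s['position']+[0,0,.014]
# head centre, ends
pts=[t+.0605*tx+b*ty+[0,0,.018] for b in (0,-.042,.042)]+[t+.0785*tx,t+.0425*tx]
print((proj(p,pts)*1.5).round().tolist())
cv2.imwrite('pics/w9f.png',cv2.resize(im,None,fx=1.5,fy=1.5))
```

```text
t 17.7 q [  3.5  11.8 -12.5  65.5  -0.  160.9] p [0.4887 0.0298 0.1695] r [ 1.7995e+02 -1.4000e-01  2.2570e+01] F [ 0.1  0.2 -2.9] M [-0.06  0.07  0.03] w 0.0226
[[386.0, 210.0], [211.0, 210.0], [562.0, 210.0], [386.0, 132.0], [385.0, 264.0]]
```

View pics/w9f.png

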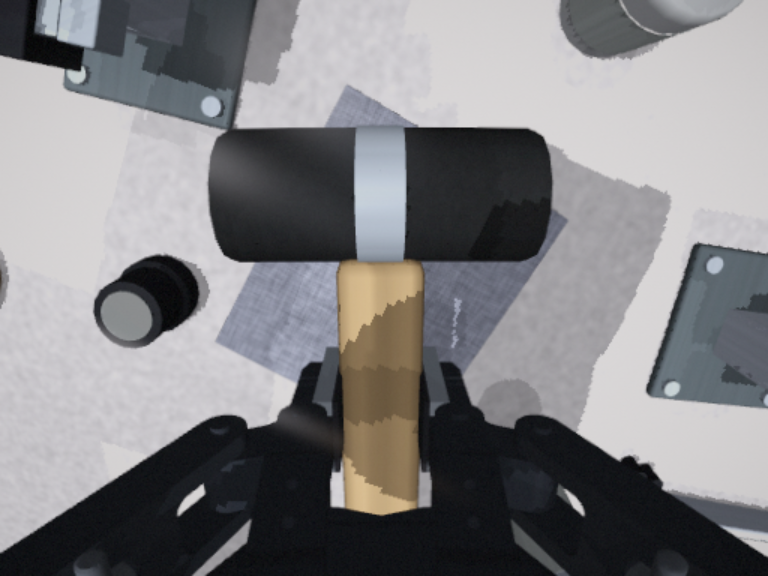

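View pics/w9z.png

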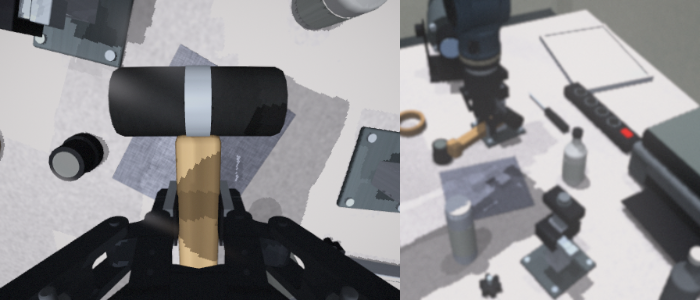

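Run:
```python
from go import *
from fit import T
S=[.540,-.2365,15.3]
g=T(S,[(-.0865,-.137,.30)])[0]; print(g); plan(g,15.3,14)
```

```text
[ 0.49271639 -0.39146939  0.3       ]
t 17.75 q [  3.5  11.9 -12.6  65.4  -0.  160.9] p [0.4884 0.0298 0.1683] r [ 1.7996e+02 -9.0000e-02  2.2570e+01] F [ 0.5 -1.  -3.8] M [-0.07  0.15 -0.05] w 0.0223
tool delta [-157.5  390.8 -131.7] rot [ 0.03 -0.09  7.27]
[-11.2, 27.9, -9.4] [0.0, -0.01, 0.52]
[-11.0, 28.0, -9.4] [0.0, -0.01, 0.52]
[-10.7, 28.1, -9.4] [0.0, -0.01, 0.52]
[-10.5, 28.2, -9.4] [0.0, -0.01, 0.52]
[-10.2, 28.3, -9.4] [0.0, -0.01, 0.52]
[-10.0, 28.4, -9.4] [0.0, -0.01, 0.52]
[-9.7, 28.5, -9.4] [0.0, -0.01, 0.52]
[-9.5, 28.6, -9.4] [0.0, -0.01, 0.52]
[-9.2, 28.6, -9.4] [0.0, -0.01, 0.52]
[-8.9, 28.7, -9.4] [0.0, -0.01, 0.52]
[-8.7, 28.8, -9.4] [0.0, -0.01, 0.52]
[-8.4, 28.9, -9.4] [0.0, -0.01, 0.52]
[-8.2, 29.0, -9.4] [0.0, -0.01, 0.52]
[-7.9, 29.0, -9.4] [0.0, -0.01, 0.52]
```

>>> {"name": "jog_arm", "arguments": {"steps": [{"dx": 0,"dy": 0,"dz": -20,"rx": 0,"ry": 0,"rz": 0,"hand": 0},{"dx": 0,"dy": 0,"dz": -35,"rx": 0,"ry": 0,"rz": 0,"hand": 0},{"dx": 0,"dy": 0,"dz": -35,"rx": 0,"ry": 0,"rz": 0,"hand": 0},{"dx": -5,"dy": 14,"dz": -25,"rx": 0,"ry": 0,"rz": 0.5,"hand": 0},{"dx": -11,"dy": 28,"dz": -16,"rx": 0,"ry": 0,"rz": 0.6,"hand": 0},{"dx": -11,"dy": 28,"dz": 0,"rx": 0,"ry": 0,"rz": 0.6,"hand": 0},{"dx": -11,"dy": 28,"dz": 0,"rx": 0,"ry": 0,"rz": 0.6,"hand": 0},{"dx": -10,"dy": 28,"dz": 0,"rx": 0,"ry": 0,"rz": 0.6,"hand": 0},{"dx": -10,"dy": 28,"dz": 0,"rx": 0,"ry": 0,"rz": 0.6,"hand": 0},{"dx": -10,"dy": 28,"dz": 0,"rx": 0,"ry": 0,"rz": 0.6,"hand": 0}]}}

```text
time: 18.75
position: [0.4883, -0.1656, 0.2971]
tcp_rot: [-179.9, 0.1, 18.4]
wrist_force: [0.4, -0.2, -2.7]
gripper_width: 0.0216
```

>>> {"name": "jog_arm", "arguments": {"steps": [{"dx": -10,"dy": 28,"dz": 0,"rx": 0,"ry": 0,"rz": 0.6,"hand": 0},{"dx": -10,"dy": 28,"dz": 0,"rx": 0,"ry": 0,"rz": 0.6,"hand": 0},{"dx": -10,"dy": 28,"dz": 0,"rx": 0,"ry": 0,"rz": 0.6,"hand": 0},{"dx": -10,"dy": 28,"dz": 0,"rx": 0,"ry": 0,"rz": 0.6,"hand": 0},{"dx": -10,"dy": 28,"dz": 0,"rx": 0,"ry": 0,"rz": 0.6,"hand": 0},{"dx": -9,"dy": 28,"dz": 0,"rx": 0,"ry": 0,"rz": 0.3,"hand": 0},{"dx": -9,"dy": 20,"dz": 0,"rx": 0,"ry": 0,"rz": 0,"hand": 0},{"dx": -9,"dy": 10,"dz": 0,"rx": 0,"ry": 0,"rz": 0,"hand": 0},{"dx": 0,"dy": 0,"dz": 0,"rx": 0,"ry": 0,"rz": 0,"hand": 0},{"dx": 0,"dy": 0,"dz": 0,"rx": 0,"ry": 0,"rz": 0,"hand": 0}]}}

```text
time: 19.75
position: [0.4716, -0.3756, 0.2978]
tcp_rot: [-179.9, 0.0, 15.1]
wrist_force: [0.3, -0.2, -3.7]
gripper_width: 0.0225
```

Run:
```python
from go import *
from fit import T
S=[.540,-.2365,15.3]
g=T(S,[(-.0865,-.137,.121)])[0]; plan(g,15.3,1)
im=save('wrist','w10.png'); p=camera_params('wrist'); im=cv2.resize(im,None,fx=1.5,fy=1.5)
uv=proj(p,T(S,[(0,0,.222),(-.016,-.058,.145),(-.036,-.058,.145),(-.02,-.038,.21),(.02,-.038,.21),(.06,-.055,.01),(-.06,-.055,.01)]))*1.5
for u in uv: cv2.circle(im,tuple(int(round(a)) for a in u),3,(0,0,255),1)
cv2.imwrite('pics/w10z.png',im)
```

```text
t 19.75 q [-38.5  21.2  19.7  88.6   0.  126.3] p [ 0.4716 -0.3756  0.2978] r [-1.7994e+02  3.0000e-02  1.5150e+01] F [ 0.3 -0.2 -3.7] M [-0.06  0.09  0.02] w 0.0225
tool delta [ 16.3  21.1 176.8] rot [-0.06  0.03 -0.15]
[16.3, 21.1, 176.8] [-0.06, 0.03, -0.15]
```

View pics/w10z.png

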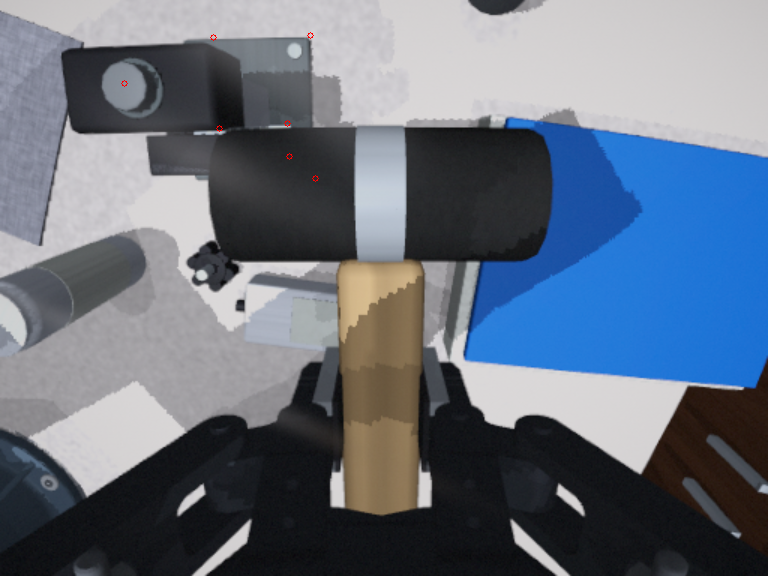

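>>> {"name": "jog_arm", "arguments": {"steps": [{"dx": 8,"dy": 10.5,"dz": 0,"rx": 0,"ry": 0,"rz": 0,"hand": 0},{"dx": 8,"dy": 10.5,"dz": 10,"rx": 0,"ry": 0,"rz": 0,"hand": 0},{"dx": 0,"dy": 0,"dz": 25,"rx": 0,"ry": 0,"rz": 0,"hand": 0},{"dx": 0,"dy": 0,"dz": 28,"rx": 0,"ry": 0,"rz": 0,"hand": 0},{"dx": 0,"dy": 0,"dz": 28,"rx": 0,"ry": 0,"rz": 0,"hand": 0},{"dx": 0,"dy": 0,"dz": 28,"rx": 0,"ry": 0,"rz": 0,"hand": 0},{"dx": 0,"dy": 0,"dz": 25,"rx": 0,"ry": 0,"rz": 0,"hand": 0},{"dx": 0,"dy": 0,"dz": 20,"rx": 0,"ry": 0,"rz": 0,"hand": 0},{"dx": 0,"dy": 0,"dz": 12,"rx": 0,"ry": 0,"rz": 0,"hand": 0},{"dx": 0,"dy": 0,"dz": 0,"rx": 0,"ry": 0,"rz": 0,"hand": 0}]}}

```text
time: 20.8
position: [0.4923, -0.3911, 0.1203]
tcp_rot: [-179.8, 0.1, 15.2]
wrist_force: [0.3, -0.6, -2.2]
gripper_width: 0.0222
```

Run:
```python
from go import *
from fit import T
S=[.540,-.2365,15.3]
g=T(S,[(-.0865,-.137,.121)])[0]; plan(g,15.3,1)
im=save('wrist','w11.png'); im2=save('side','s11.png');print([(np.round(d['location'],1),round(d['score'],2)) for d in recognise('tall_wedge_end','side')])
p=camera_params('wrist'); q=camera_params('side')
pts=T(S,[(-.026,-.070,.135),(-.026,-.058,.135)]); print(proj(p,pts).round(1).tolist(),proj(q,pts).round(1).tolist())
a=cv2.resize(im[40:240,60:360],(600,400)); b=im2[180:340,230:350]; b=cv2.resize(b,None,fx=5,fy=3.75,interpolation=cv2.INTER_CUBIC)
cv2.imwrite('pics/w11z.png',a); cv2.imwrite('pics/s11z.png',b)
```

```text
t 20.8 q [-38.5  26.9   2.6  66.   -0.  126.3] p [ 0.4923 -0.3911  0.1203] r [-1.7985e+02  1.2000e-01  1.5210e+01] F [ 0.3 -0.6 -2.2] M [-0.05  0.1  -0.02] w 0.0222
tool delta [ 0.3  0.5 -0.7] rot [-0.15  0.12 -0.09]
[0.3, 0.5, -0.7] [-0.15, 0.12, -0.09]
[(array([280.7, 281.4]), 0.51), (array([385.7, 316.5]), 0.2)]
[[96.9, 134.9], [70.1, 135.4]] [[298.9, 294.1], [295.0, 290.3]]
```

View pics/w11z.png

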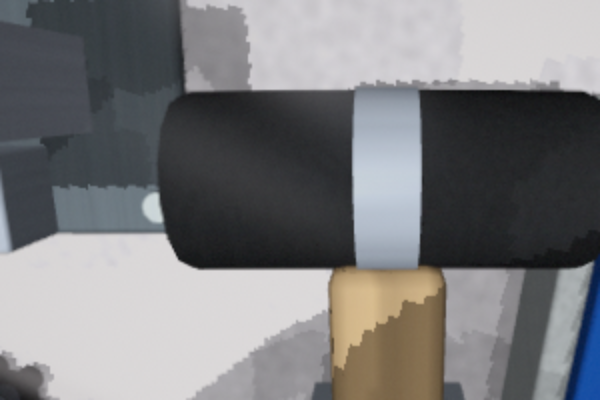

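View pics/s11z.png

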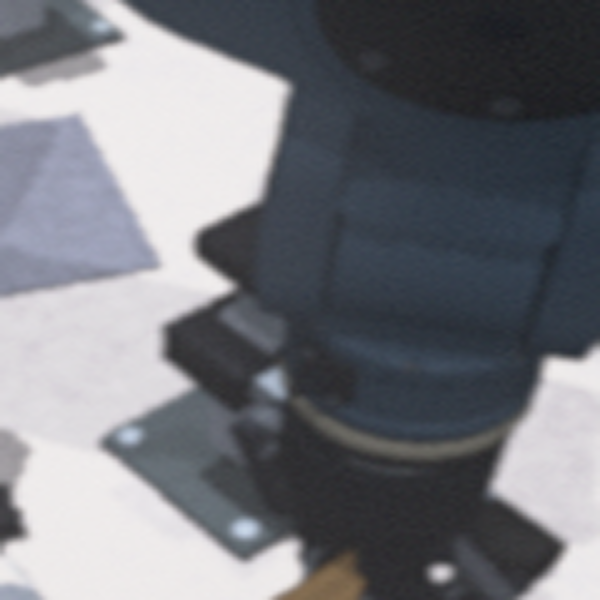

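Run:
```python
import cv2
im=cv2.imread('pics/w11.png'); cv2.imwrite('pics/w11y.png',cv2.resize(im[0:260,0:260],None,fx=2.3,fy=2.3,interpolation=cv2.INTER_CUBIC))
```

```text
(no output)
```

View pics/w11y.png

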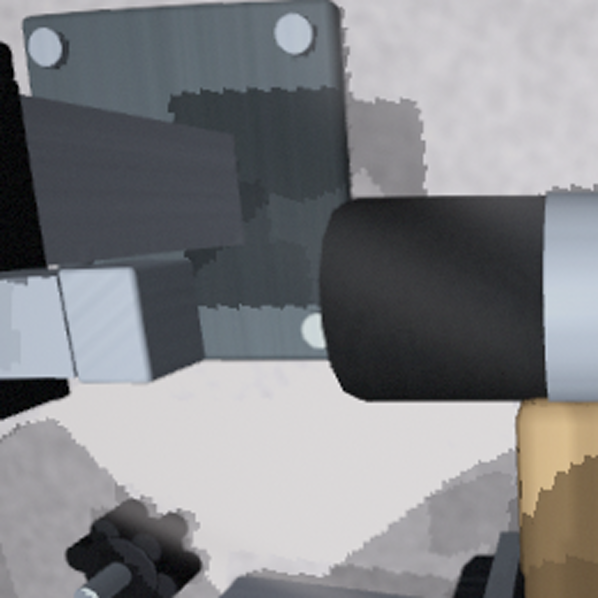

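>>> {"name": "jog_arm", "arguments": {"steps": [{"dx": 0,"dy": -3,"dz": -0.7,"rx": 0,"ry": 0,"rz": 0,"hand": 0},{"dx": 0,"dy": -5,"dz": 0,"rx": 0,"ry": 0,"rz": 0,"hand": 0},{"dx": 0,"dy": -6,"dz": 0,"rx": 0,"ry": 0,"rz": 0,"hand": 0},{"dx": 0,"dy": -6,"dz": 0,"rx": 0,"ry": 0,"rz": 0,"hand": 0},{"dx": 0,"dy": -4,"dz": 0,"rx": 0,"ry": 0,"rz": 0,"hand": 0},{"dx": 0,"dy": -3,"dz": 0,"rx": 0,"ry": 0,"rz": 0,"hand": 0},{"dx": 0,"dy": -2,"dz": 0,"rx": 0,"ry": 0,"rz": 0,"hand": 0},{"dx": 0,"dy": -1,"dz": 0,"rx": 0,"ry": 0,"rz": 0,"hand": 0},{"dx": 0,"dy": -1,"dz": 0,"rx": 0,"ry": 0,"rz": 0,"hand": 0},{"dx": 0,"dy": 0,"dz": 0,"rx": 0,"ry": 0,"rz": 0,"hand": 0}]}}

```text
time: 21.95
position: [0.4847, -0.3622, 0.123]
tcp_rot: [180.0, 0.0, 15.2]
wrist_force: [0.4, 0.1, -3.3]
gripper_width: 0.0219
```

```bash
cat > st.py <<'E'
from go import *
S=[.540,-.2365,15.3]
s=cur(); a=np.radians(15.3); d=s['position'][:2]-S[:2]; ux=np.array([np.cos(a),np.sin(a)]);uy=np.array([-np.sin(a),np.cos(a)])
print('stand xy mm',(d@ux*1000).round(1),(d@uy*1000).round(1),'Fy stand',round(float(s['wrist_force'][:2]@uy),1))
E
cat > pic.py <<'E'
import sys; from st import *
im=save('wrist',sys.argv[1]+'.png'); cv2.imwrite('pics/'+sys.argv[1]+'y.png',cv2.resize(im[0:260,0:260],None,fx=2.3,fy=2.3,interpolation=cv2.INTER_CUBIC))
E
python3 pic.py w12
```

```text
t 21.95 q [-36.8  24.4  -1.   64.6  -0.  128.1] p [ 0.4847 -0.3622  0.123 ] r [1.800e+02 1.000e-02 1.517e+01] F [ 0.4  0.1 -3.3] M [-0.05  0.14  0.05] w 0.0219
stand xy mm -86.5 -106.7 Fy stand 0.0
```

View pics/w12y.png

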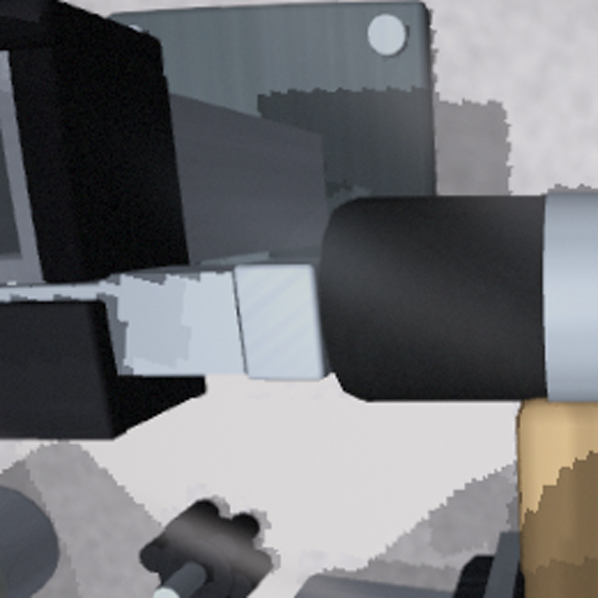

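>>> {"name": "jog_arm", "arguments": {"steps": [{"dx": 0,"dy": -1.2,"dz": 0.5,"rx": 0,"ry": 0,"rz": 0,"hand": 0},{"dx": 0,"dy": -1.2,"dz": 0.5,"rx": 0,"ry": 0,"rz": 0,"hand": 0},{"dx": 0,"dy": -1.2,"dz": 0.5,"rx": 0,"ry": 0,"rz": 0,"hand": 0},{"dx": 0,"dy": -1.2,"dz": 0,"rx": 0,"ry": 0,"rz": 0,"hand": 0},{"dx": 0,"dy": -1,"dz": 0,"rx": 0,"ry": 0,"rz": 0,"hand": 0},{"dx": 0,"dy": -1,"dz": 0,"rx": 0,"ry": 0,"rz": 0,"hand": 0},{"dx": 0,"dy": -1,"dz": 0,"rx": 0,"ry": 0,"rz": 0,"hand": 0},{"dx": 0,"dy": -1,"dz": 0,"rx": 0,"ry": 0,"rz": 0,"hand": 0},{"dx": 0,"dy": -1,"dz": 0,"rx": 0,"ry": 0,"rz": 0,"hand": 0},{"dx": 0,"dy": -1,"dz": 0,"rx": 0,"ry": 0,"rz": 0,"hand": 0}]}}

```text
time: 23.0
position: [0.4822, -0.3533, 0.1219]
tcp_rot: [179.8, 0.0, 15.1]
wrist_force: [-0.1, -6.9, -4.6]
gripper_width: 0.0223
```

```bash
python3 pic.py w13
```

```text
t 23.0 q [-3.620e+01  2.370e+01 -2.400e+00  6.380e+01 -1.000e-01  1.287e+02] p [ 0.4822 -0.3533  0.1219] r [1.7982e+02 1.0000e-02 1.5100e+01] F [-0.1 -6.9 -4.6] M [-1.39  0.06 -0.34] w 0.0223
stand xy mm -86.6 -97.4 Fy stand -6.7
```

View pics/w13y.png

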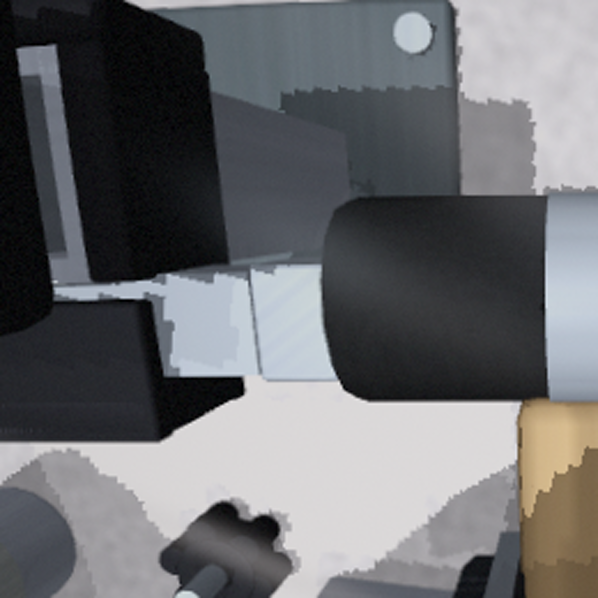

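>>> {"name": "jog_arm", "arguments": {"steps": [{"dx": 0,"dy": -1,"dz": 0,"rx": 0,"ry": 0,"rz": 0,"hand": 0},{"dx": 0,"dy": -1,"dz": 0,"rx": 0,"ry": 0,"rz": 0,"hand": 0},{"dx": 0,"dy": -1,"dz": 0,"rx": 0,"ry": 0,"rz": 0,"hand": 0},{"dx": 0,"dy": -1,"dz": 0,"rx": 0,"ry": 0,"rz": 0,"hand": 0},{"dx": 0,"dy": -1,"dz": 0,"rx": 0,"ry": 0,"rz": 0,"hand": 0},{"dx": 0,"dy": -1,"dz": 0,"rx": 0,"ry": 0,"rz": 0,"hand": 0},{"dx": 0,"dy": -0.7,"dz": 0,"rx": 0,"ry": 0,"rz": 0,"hand": 0},{"dx": 0,"dy": -0.7,"dz": 0,"rx": 0,"ry": 0,"rz": 0,"hand": 0},{"dx": 0,"dy": -0.7,"dz": 0,"rx": 0,"ry": 0,"rz": 0,"hand": 0},{"dx": 0,"dy": -0.7,"dz": 0,"rx": 0,"ry": 0,"rz": 0,"hand": 0}]}}

```text
time: 24.05
position: [0.48, -0.345, 0.1219]
tcp_rot: [179.8, 0.0, 15.1]
wrist_force: [0.2, -7.8, -4.3]
gripper_width: 0.0219
```

```bash
python3 st.py
```

```text
t 24.05 q [-3.560e+01  2.310e+01 -3.400e+00  6.340e+01 -1.000e-01  1.293e+02] p [ 0.48   -0.345   0.1219] r [179.8    0.    15.09] F [ 0.2 -7.8 -4.3] M [-1.56  0.04 -0.38] w 0.0219
stand xy mm -86.5 -88.8 Fy stand -7.6
```

>>> {"name": "jog_arm", "arguments": {"steps": [{"dx": 0,"dy": -0.6,"dz": 0,"rx": 0,"ry": 0,"rz": 0,"hand": 0},{"dx": 0,"dy": -0.6,"dz": 0,"rx": 0,"ry": 0,"rz": 0,"hand": 0},{"dx": 0,"dy": -0.6,"dz": 0,"rx": 0,"ry": 0,"rz": 0,"hand": 0},{"dx": 0,"dy": -0.6,"dz": 0,"rx": 0,"ry": 0,"rz": 0,"hand": 0},{"dx": 0,"dy": -0.6,"dz": 0,"rx": 0,"ry": 0,"rz": 0,"hand": 0},{"dx": 0,"dy": 0,"dz": 0,"rx": 0,"ry": 0,"rz": 0,"hand": 0},{"dx": 0,"dy": 0,"dz": 0,"rx": 0,"ry": 0,"rz": 0,"hand": 0},{"dx": 0,"dy": 0,"dz": 0,"rx": 0,"ry": 0,"rz": 0,"hand": 0},{"dx": 0,"dy": 0,"dz": 0,"rx": 0,"ry": 0,"rz": 0,"hand": 0},{"dx": 0,"dy": 0,"dz": 0,"rx": 0,"ry": 0,"rz": 0,"hand": 0}]}}

```text
time: 25.05
position: [0.4795, -0.3438, 0.1222]
tcp_rot: [179.6, 0.0, 15.0]
wrist_force: [0.0, -15.0, -6.4]
gripper_width: 0.0216
```

```bash
python3 pic.py w14
```

```text
t 25.05 q [-35.5  22.9  -3.7  63.2  -0.3 129.5] p [ 0.4795 -0.3438  0.1222] r [1.7962e+02 2.0000e-02 1.5020e+01] F [  0.  -15.   -6.4] M [-2.98  0.16 -0.65] w 0.0216
stand xy mm -86.7 -87.6 Fy stand -14.4
```

View pics/w14y.png

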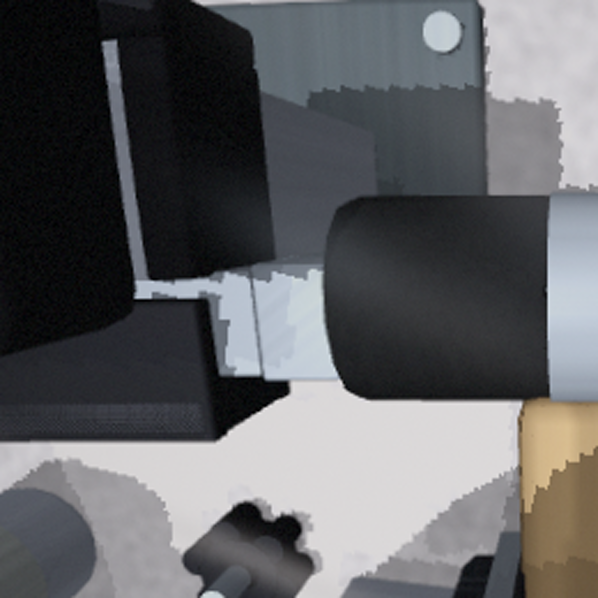

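>>> {"name": "jog_arm", "arguments": {"steps": [{"dx": 0,"dy": -0.5,"dz": 0,"rx": 0,"ry": 0,"rz": 0,"hand": 0},{"dx": 0,"dy": -0.5,"dz": 0,"rx": 0,"ry": 0,"rz": 0,"hand": 0},{"dx": 0,"dy": -0.5,"dz": 0,"rx": 0,"ry": 0,"rz": 0,"hand": 0},{"dx": 0,"dy": 0,"dz": 0,"rx": 0,"ry": 0,"rz": 0,"hand": 0},{"dx": 0,"dy": 0,"dz": 0,"rx": 0,"ry": 0,"rz": 0,"hand": 0},{"dx": 0,"dy": 0,"dz": 0,"rx": 0,"ry": 0,"rz": 0,"hand": 0},{"dx": 0,"dy": 0,"dz": 0,"rx": 0,"ry": 0,"rz": 0,"hand": 0},{"dx": 0,"dy": 0,"dz": 0,"rx": 0,"ry": 0,"rz": 0,"hand": 0},{"dx": 0,"dy": 0,"dz": 0,"rx": 0,"ry": 0,"rz": 0,"hand": 0},{"dx": 0,"dy": 0,"dz": 0,"rx": 0,"ry": 0,"rz": 0,"hand": 0}]}}

```text
time: 26.1
position: [0.4793, -0.3437, 0.1223]
tcp_rot: [179.5, 0.0, 15.0]
wrist_force: [1.8, -20.1, -7.6]
gripper_width: 0.0218
```

```bash
python3 st.py
```

```text
t 26.1 q [-35.5  22.8  -3.8  63.   -0.3 129.6] p [ 0.4793 -0.3437  0.1223] r [1.7949e+02 3.0000e-02 1.4960e+01] F [  1.8 -20.1  -7.6] M [-4.    0.06 -0.88] w 0.0218
stand xy mm -86.8 -87.4 Fy stand -19.9
```

>>> {"name": "jog_arm", "arguments": {"steps": [{"dx": 0,"dy": 5,"dz": 0,"rx": 0,"ry": 0,"rz": 0,"hand": 0},{"dx": 0,"dy": 10,"dz": 0,"rx": 0,"ry": 0,"rz": 0,"hand": 0},{"dx": 0,"dy": 15,"dz": 0,"rx": 0,"ry": 0,"rz": 0,"hand": 0},{"dx": 0,"dy": 15,"dz": -10,"rx": 0,"ry": 0,"rz": 0,"hand": 0},{"dx": 0,"dy": 5,"dz": -25,"rx": 0,"ry": 0,"rz": 0,"hand": 0},{"dx": 0,"dy": 0,"dz": -35,"rx": 0,"ry": 0,"rz": 0,"hand": 0},{"dx": 0,"dy": 0,"dz": -35,"rx": 0,"ry": 0,"rz": 0,"hand": 0},{"dx": 0,"dy": 0,"dz": -35,"rx": 0,"ry": 0,"rz": 0,"hand": 0},{"dx": 0,"dy": 0,"dz": -25,"rx": 0,"ry": 0,"rz": 0,"hand": 0},{"dx": 0,"dy": 0,"dz": -10,"rx": 0,"ry": 0,"rz": 0,"hand": 0}]}}

```text
time: 27.1
position: [0.4922, -0.3877, 0.2991]
tcp_rot: [179.9, -0.1, 15.2]
wrist_force: [2.0, -0.2, -3.7]
gripper_width: 0.0219
```

Run:
```python
from go import *
im=save('side','s15.png'); cv2.imwrite('pics/s15z.png',cv2.resize(im[150:350,200:400],None,fx=3,fy=3,interpolation=cv2.INTER_CUBIC))
plan([.4882,.0297,.29],22.6,14)
```

```text
t 27.15 q [-38.2  23.6  23.6  89.8   0.  126.6] p [ 0.4922 -0.3877  0.2992] r [ 1.7985e+02 -1.3000e-01  1.5180e+01] F [-1.3  0.4 -2. ] M [-0.05  0.15 -0.02] w 0.0219
tool delta [ 105.4 -403.9    8.3] rot [ 0.16 -0.12 -7.42]
[7.5, -28.9, 0.6] [0.01, -0.01, -0.53]
[7.8, -28.8, 0.6] [0.01, -0.01, -0.53]
[8.1, -28.7, 0.6] [0.01, -0.01, -0.53]
[8.3, -28.6, 0.6] [0.01, -0.01, -0.53]
[8.6, -28.6, 0.6] [0.01, -0.01, -0.53]
[8.9, -28.5, 0.6] [0.01, -0.01, -0.53]
[9.1, -28.4, 0.6] [0.01, -0.01, -0.53]
[9.4, -28.3, 0.6] [0.01, -0.01, -0.53]
[9.6, -28.2, 0.6] [0.01, -0.01, -0.53]
[9.9, -28.1, 0.6] [0.01, -0.01, -0.53]
[10.2, -28.0, 0.6] [0.01, -0.01, -0.53]
[10.4, -27.9, 0.6] [0.01, -0.01, -0.53]
[10.7, -27.8, 0.6] [0.01, -0.01, -0.53]
[10.9, -27.7, 0.7] [0.01, -0.01, -0.53]
```

View pics/s15z.png

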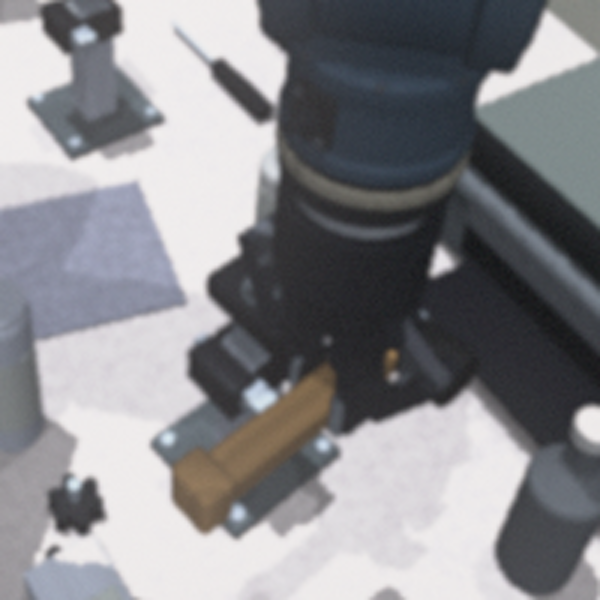

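>>> {"name": "jog_arm", "arguments": {"steps": [{"dx": 4,"dy": -14.5,"dz": 0,"rx": 0,"ry": 0,"rz": -0.3,"hand": 0},{"dx": 8,"dy": -29,"dz": 0,"rx": 0,"ry": 0,"rz": -0.5,"hand": 0},{"dx": 8,"dy": -29,"dz": 0,"rx": 0,"ry": 0,"rz": -0.5,"hand": 0},{"dx": 8,"dy": -29,"dz": 0,"rx": 0,"ry": 0,"rz": -0.5,"hand": 0},{"dx": 8.5,"dy": -29,"dz": 0,"rx": 0,"ry": 0,"rz": -0.5,"hand": 0},{"dx": 8.5,"dy": -28,"dz": 0,"rx": 0,"ry": 0,"rz": -0.5,"hand": 0},{"dx": 9,"dy": -28,"dz": 0,"rx": 0,"ry": 0,"rz": -0.5,"hand": 0},{"dx": 9,"dy": -28,"dz": 0,"rx": 0,"ry": 0,"rz": -0.5,"hand": 0},{"dx": 9,"dy": -28,"dz": 0,"rx": 0,"ry": 0,"rz": -0.5,"hand": 0},{"dx": 9,"dy": -28,"dz": 0,"rx": 0,"ry": 0,"rz": -0.5,"hand": 0}]}}

```text
time: 28.15
position: [0.487, -0.1029, 0.2947]
tcp_rot: [-179.9, 0.1, 20.0]
wrist_force: [-0.1, 0.3, -3.8]
gripper_width: 0.0218
```

>>> {"name": "jog_arm", "arguments": {"steps": [{"dx": 9,"dy": -28,"dz": 0,"rx": 0,"ry": 0,"rz": -0.6,"hand": 0},{"dx": 9,"dy": -28,"dz": 0,"rx": 0,"ry": 0,"rz": -0.6,"hand": 0},{"dx": 9,"dy": -28,"dz": 0,"rx": 0,"ry": 0,"rz": -0.6,"hand": 0},{"dx": 9,"dy": -28,"dz": 0,"rx": 0,"ry": 0,"rz": -0.6,"hand": 0},{"dx": 0,"dy": -14,"dz": 10,"rx": 0,"ry": 0,"rz": -0.5,"hand": 0},{"dx": 0,"dy": 0,"dz": 25,"rx": 0,"ry": 0,"rz": 0,"hand": 0},{"dx": 0,"dy": 0,"dz": 30,"rx": 0,"ry": 0,"rz": 0,"hand": 0},{"dx": 0,"dy": 0,"dz": 30,"rx": 0,"ry": 0,"rz": 0,"hand": 0},{"dx": 0,"dy": 0,"dz": 20,"rx": 0,"ry": 0,"rz": 0,"hand": 0},{"dx": 0,"dy": 0,"dz": 10,"rx": 0,"ry": 0,"rz": 0,"hand": 0}]}}

```text
time: 29.15
position: [0.474, 0.0259, 0.1683]
tcp_rot: [-179.9, 0.3, 22.9]
wrist_force: [-1.2, 0.2, -3.9]
gripper_width: 0.0224
```

Run:
```python
from go import *
im=save('wrist','w16.png'); cv2.imwrite('pics/w16z.png',cv2.resize(im,None,fx=1.5,fy=1.5))
plan([.4882,.0297,.0085],22.6,1)
```

```text
t 29.2 q [  3.1  10.8 -14.   65.5   0.  160.2] p [0.4741 0.0259 0.1679] r [-179.88    0.31   22.9 ] F [-0.9  0.6 -4.7] M [-0.05  0.17  0.03] w 0.0221
tool delta [ 15.4   2.3 159.4] rot [-0.12  0.31  0.3 ]
[15.4, 2.3, 159.4] [-0.12, 0.31, 0.3]
```

View pics/w16z.png

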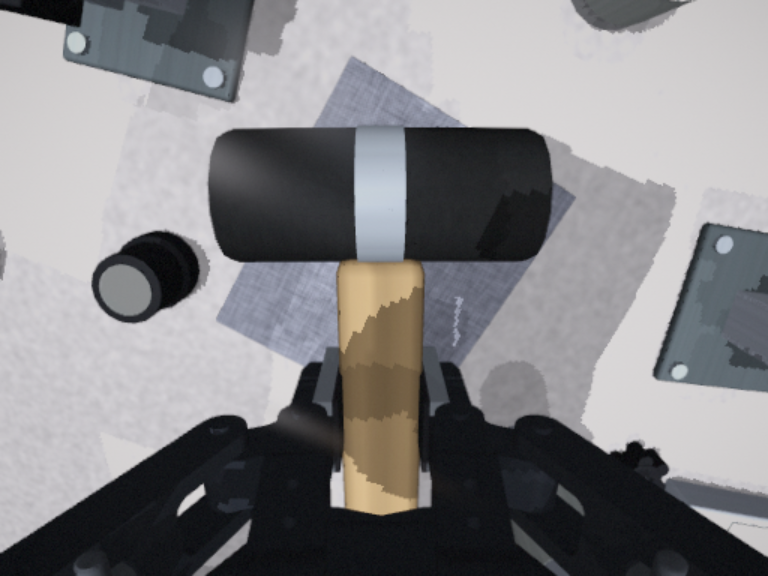

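>>> {"name": "jog_arm", "arguments": {"steps": [{"dx": 7.7,"dy": 1.2,"dz": 10,"rx": 0,"ry": 0.1,"rz": 0.3,"hand": 0},{"dx": 7.7,"dy": 1.2,"dz": 20,"rx": 0,"ry": 0.1,"rz": 0,"hand": 0},{"dx": 0,"dy": 0,"dz": 25,"rx": 0,"ry": 0,"rz": 0,"hand": 0},{"dx": 0,"dy": 0,"dz": 25,"rx": 0,"ry": 0,"rz": 0,"hand": 0},{"dx": 0,"dy": 0,"dz": 25,"rx": 0,"ry": 0,"rz": 0,"hand": 0},{"dx": 0,"dy": 0,"dz": 20,"rx": 0,"ry": 0,"rz": 0,"hand": 0},{"dx": 0,"dy": 0,"dz": 12,"rx": 0,"ry": 0,"rz": 0,"hand": 0},{"dx": 0,"dy": 0,"dz": 8,"rx": 0,"ry": 0,"rz": 0,"hand": 0},{"dx": 0,"dy": 0,"dz": 4,"rx": 0,"ry": 0,"rz": 0,"hand": 0},{"dx": 0,"dy": 0,"dz": 3,"rx": 0,"ry": 0,"rz": 0,"hand": 0}]}}

```text
time: 30.2
position: [0.4929, 0.0296, 0.0197]
tcp_rot: [180.0, -0.3, 22.6]
wrist_force: [0.2, 0.1, -4.3]
gripper_width: 0.0221
```

Run:
```python
from go import *
plan([.4882,.0297,.0085],22.6,1)
```

```text
t 30.2 q [ 3.400e+00  2.020e+01 -2.560e+01  4.390e+01  1.000e-01  1.608e+02] p [0.4929 0.0296 0.0197] r [179.98  -0.25  22.57] F [ 0.2  0.1 -4.3] M [-0.06  0.09  0.02] w 0.0221
tool delta [-4.3 -1.9 11.2] rot [ 0.02 -0.25 -0.03]
[-4.3, -1.9, 11.2] [0.02, -0.25, -0.03]
```

>>> {"name": "jog_arm", "arguments": {"steps": [{"dx": -2,"dy": -1,"dz": 0,"rx": 0,"ry": -0.2,"rz": 0,"hand": 0},{"dx": -2,"dy": -1,"dz": 3,"rx": 0,"ry": 0,"rz": 0,"hand": 0},{"dx": 0,"dy": 0,"dz": 2,"rx": 0,"ry": 0,"rz": 0,"hand": 0},{"dx": 0,"dy": 0,"dz": 1.5,"rx": 0,"ry": 0,"rz": 0,"hand": 0},{"dx": 0,"dy": 0,"dz": 1,"rx": 0,"ry": 0,"rz": 0,"hand": 0},{"dx": 0,"dy": 0,"dz": 1,"rx": 0,"ry": 0,"rz": 0,"hand": 0},{"dx": 0,"dy": 0,"dz": 0.5,"rx": 0,"ry": 0,"rz": 0,"hand": 0},{"dx": 0,"dy": 0,"dz": 0.5,"rx": 0,"ry": 0,"rz": 0,"hand": 0},{"dx": 0,"dy": 0,"dz": 0,"rx": 0,"ry": 0,"rz": 0,"hand": 0},{"dx": 0,"dy": 0,"dz": 0,"rx": 0,"ry": 0,"rz": 0,"hand": 0}]}}

```text
time: 31.2
position: [0.4878, 0.0298, 0.01]
tcp_rot: [180.0, 0.0, 22.6]
wrist_force: [-0.2, 0.5, -3.6]
gripper_width: 0.0218
```

>>> {"name": "jog_arm", "arguments": {"steps": [{"dx": 0,"dy": 0,"dz": 0.5,"rx": 0,"ry": 0,"rz": 0,"hand": 0},{"dx": 0,"dy": 0,"dz": 0.5,"rx": 0,"ry": 0,"rz": 0,"hand": 0},{"dx": 0,"dy": 0,"dz": 0.5,"rx": 0,"ry": 0,"rz": 0,"hand": 0},{"dx": 0,"dy": 0,"dz": 0.5,"rx": 0,"ry": 0,"rz": 0,"hand": 0},{"dx": 0,"dy": 0,"dz": 0,"rx": 0,"ry": 0,"rz": 0,"hand": 0},{"dx": 0,"dy": 0,"dz": 0,"rx": 0,"ry": 0,"rz": 0,"hand": 0},{"dx": 0,"dy": 0,"dz": 0,"rx": 0,"ry": 0,"rz": 0,"hand": 0},{"dx": 0,"dy": 0,"dz": 0,"rx": 0,"ry": 0,"rz": 0,"hand": 0},{"dx": 0,"dy": 0,"dz": 0,"rx": 0,"ry": 0,"rz": 0,"hand": 0},{"dx": 0,"dy": 0,"dz": 0,"rx": 0,"ry": 0,"rz": 0,"hand": 0}]}}

```text
time: 32.2
position: [0.4877, 0.0298, 0.008]
tcp_rot: [180.0, 0.0, 22.6]
wrist_force: [-0.8, 0.0, -1.6]
gripper_width: 0.0218
```

>>> {"name": "jog_arm", "arguments": {"steps": [{"dx": 0,"dy": 0,"dz": 0.4,"rx": 0,"ry": 0,"rz": 0,"hand": 0},{"dx": 0,"dy": 0,"dz": 0,"rx": 0,"ry": 0,"rz": 0,"hand": 0.3},{"dx": 0,"dy": 0,"dz": 0,"rx": 0,"ry": 0,"rz": 0,"hand": 0.5},{"dx": 0,"dy": 0,"dz": 0,"rx": 0,"ry": 0,"rz": 0,"hand": 0.8},{"dx": 0,"dy": 0,"dz": 0,"rx": 0,"ry": 0,"rz": 0,"hand": 0.8},{"dx": 0,"dy": 0,"dz": 0,"rx": 0,"ry": 0,"rz": 0,"hand": 0.8},{"dx": 0,"dy": 0,"dz": -5,"rx": 0,"ry": 0,"rz": 0,"hand": 0.8},{"dx": 0,"dy": 0,"dz": -15,"rx": 0,"ry": 0,"rz": 0,"hand": 0.8},{"dx": 0,"dy": 0,"dz": -30,"rx": 0,"ry": 0,"rz": 0,"hand": 0.8},{"dx": 0,"dy": 0,"dz": -30,"rx": 0,"ry": 0,"rz": 0,"hand": 0.8}]}}

```text
time: 33.2
position: [0.4872, 0.0297, 0.0885]
tcp_rot: [-180.0, 0.1, 22.6]
wrist_force: [0.5, -0.6, -1.0]
gripper_width: 0.0683
```

>>> {"name": "jog_arm", "arguments": {"steps": [{"dx": 0,"dy": 0,"dz": -35,"rx": 0,"ry": 0,"rz": 0,"hand": 0.8},{"dx": 0,"dy": 0,"dz": -35,"rx": 0,"ry": 0,"rz": 0,"hand": 0.8},{"dx": 0,"dy": 0,"dz": -35,"rx": 0,"ry": 0,"rz": 0,"hand": 0.8},{"dx": 0,"dy": 0,"dz": -35,"rx": 0,"ry": 0,"rz": 0,"hand": 0.8},{"dx": -30,"dy": 0,"dz": -30,"rx": 0,"ry": 0,"rz": 0,"hand": 0.8},{"dx": -40,"dy": 0,"dz": -10,"rx": 0,"ry": 0,"rz": 0,"hand": 0.8},{"dx": -40,"dy": 0,"dz": 0,"rx": 0,"ry": 0,"rz": 0,"hand": 0.8},{"dx": -20,"dy": 0,"dz": 0,"rx": 0,"ry": 0,"rz": 0,"hand": 0.8},{"dx": 0,"dy": 0,"dz": 0,"rx": 0,"ry": 0,"rz": 0,"hand": 0.8},{"dx": 0,"dy": 0,"dz": 0,"rx": 0,"ry": 0,"rz": 0,"hand": 0.8}]}}

```text
time: 34.2
position: [0.3679, -0.0202, 0.2682]
tcp_rot: [180.0, -0.1, 22.5]
wrist_force: [-0.0, -0.2, -0.6]
gripper_width: 0.0682
```

Run:
```python
from fit import *; from go import cur
cur()
for n in ['side','top','wrist']: save(n,n+'F.png')
S=[.540,-.2365,15.3]; q=camera_params('side')
pts=T(S,[(0,0,.222),(-.026,-.046,.135),(-.036,-.046,.145),(-.02,-.038,.21),(.02,-.038,.21),(-.02,.038,.21)])
im=cv2.resize(cv2.imread('pics/sideF.png')[80:340,170:350],None,fx=3,fy=2.3,interpolation=cv2.INTER_CUBIC)
cv2.imwrite('pics/sideFz.png',im)
im=cv2.imread('pics/sideF.png'); uv=proj(q,pts); print(uv.round(1).tolist())
im=cv2.resize(im[210:340,220:350],None,fx=4.5,fy=4.5,interpolation=cv2.INTER_CUBIC)
for u in uv: cv2.circle(im,(int((u[0]-219.5)*4.5),int((u[1]-209.5)*4.5)),4,(0,0,255),1)
cv2.imwrite('pics/sideFt.png',im)
a=cv2.imread('pics/topF.png'); cv2.imwrite('pics/topFz.png',cv2.resize(a[130:330,120:380],None,fx=3,fy=3,interpolation=cv2.INTER_CUBIC))
```

```text
t 34.2 q [ -3.1  -2.6 -13.9  78.6   0.  154.3] p [ 0.3679 -0.0202  0.2682] r [ 1.7996e+02 -9.0000e-02  2.2530e+01] F [-0.  -0.2 -0.6] M [-0.02 -0.02 -0.01] w 0.0682
[[287.9, 241.9], [291.1, 286.6], [288.1, 286.5], [293.1, 261.6], [306.9, 251.7], [268.7, 239.5]]
```

View pics/sideFt.png

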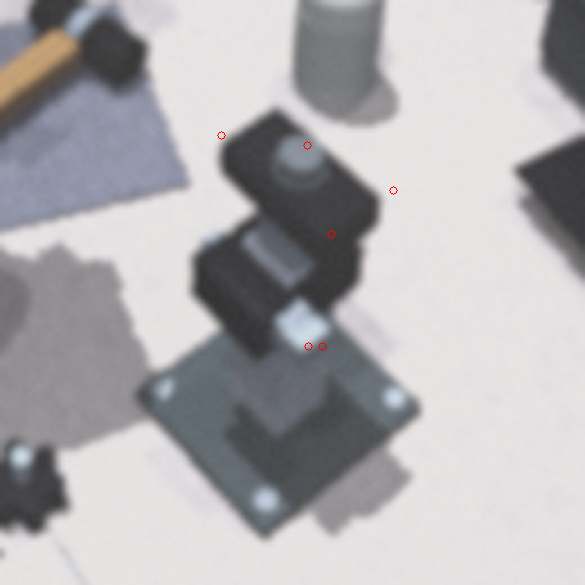

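View pics/topFz.png

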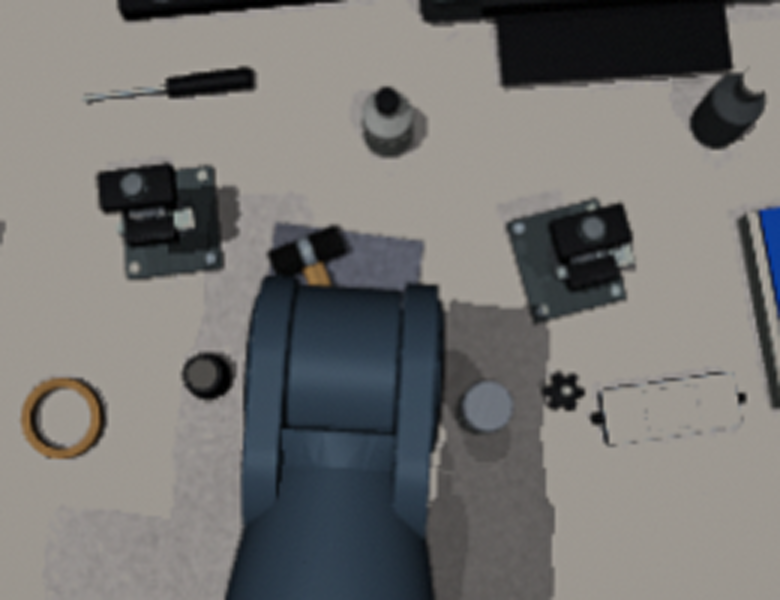

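View pics/sideFz.png

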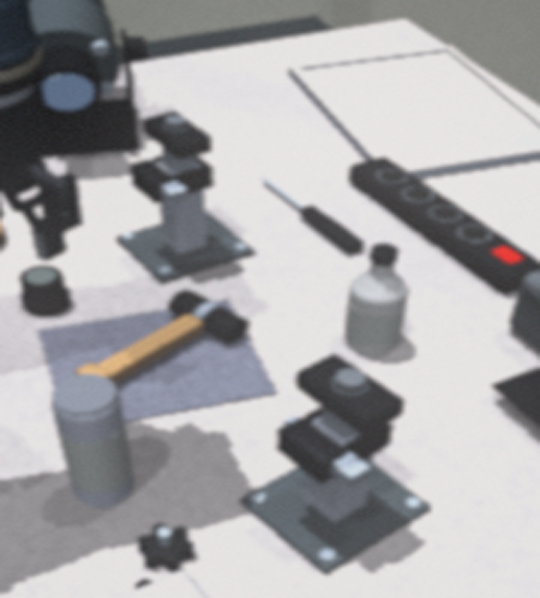

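View pics/wristF.png

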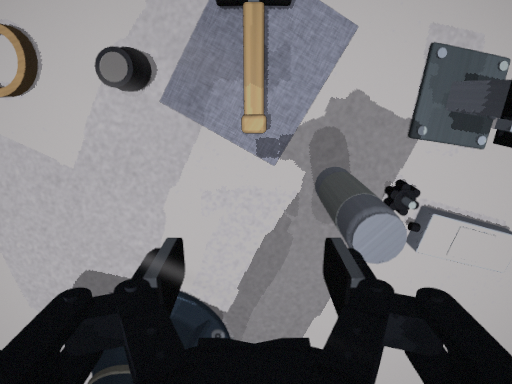

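Run:
```python
from fit import *
q=camera_params('side')
for z in (.252,.222,.192): print(z,proj(q,T([.5377,-.2357,15.3],[(0,0,z)])).round(1))
a=cv2.imread('pics/top0.png').astype(int);b=cv2.imread('pics/topF.png').astype(int)
for n,u,v in [('low',172,200),('lens',189,255),('tape',141,269),('knob',308,260),('box',344,266),('screwdriver',190,158),('cleaner',249,170)]:
    print(n,np.abs(a-b)[v-12:v+12,u-12:u+12].mean().round(1))
sign_off()
```

```text
0.252 [[287.6 232.5]]
0.222 [[286.7 242. ]]
0.192 [[285.9 251. ]]
low 2.6
lens 4.6
tape 9.1
knob 16.1
box 7.4
screwdriver 5.6
cleaner 5.4
the job is handed in; nothing more can be done
```

The tall stand is lowered by one hole and locked, its wedge is driven home with the hammer, and the hammer is back on the mat. I handed the job in at about 34 s.

**Post:** I pressed the button with shut fingers and lowered the post about 12 mm. I then released the button and pushed only on the head's shoulders, with the fingers either side of it. The button popped out and the head stopped against the pin. In the last side picture the button is out at row 242.8. The model puts it at 242.0 for a 30 mm drop and 251.0 for 60 mm.

**Wedge:** I gripped the hammer by its handle and pushed the wedge slowly with the hammer face, at about 7 N. At the stop the force rose to 14 N, then 20 N on a further 1.5 mm of commanded push. The tool moved only about 0.2 mm in that last push. It stopped within 0.6 mm of where the model puts the wedge home.

**Hammer:** I laid it back where it came from. The last side and wrist pictures show it flat on the mat, clear of the gripper.

**Everything else:** The other stand and the other objects look unmoved in the top pictures before and after. A pixel comparison of the two pictures was low for the other stand (2.6) and highest around the star knob (16.1). I put that difference down to the arm's shadow, because the knob's position looks the same, but I did not check it further.

**Disagreement:** My stand-pose estimates from the fixed cameras and from the wrist camera differed by about 2 mm, which is within the stated calibration.

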